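Vacuum leak test of perfume bottles

ROBOT

A 7-joint arm with a two-finger parallel gripper is mounted at the origin on the work surface. World frame = base frame: x ahead of the robot, y to its left, z up, the work surface at z = 0. Lengths are in mm, angles in rad, forces in N, time in s.
With the tool pointing down it reaches from about 350 to 900 mm from the base axis. Payload 8.1 kg.
Tool frame: the origin (TCP) lies midway between the tips of the shut fingers; the grasp point (between the pads) lies 19 mm behind it (arm.grip_depth is the distance from the TCP to the grasp point, in mm); z points along the fingers, y is the line along which they close (so a half turn about z gives the same grasp; the last joint's range is limited). The gripper opens to 92 mm and grips with 3 to 60 N. Pads are 19 mm wide; open, the fingers measure 130 mm over their backs; the gripper's body (75 mm by 190 mm) begins 47 mm behind the grasp point.
Start: joints at [-0.103, 0.434, 0.025, 1.573, -0.012, 1.134, -0.075], TCP at [625.013, -0.027, 226.742] pointing down, gripper open.
Joint ranges: [-2.62, 2.62], [-0.44, 2.09], [-1.27, 1.32], [0.08, 2.57], [-1.32, 4.46], [0.12, 2], [-2.74, 2.74]. Speed limits (rad/s): [2.22, 2.22, 3.01, 3.01, 3.14, 3.14, 3.14].

INTERFACE

Orientations are given as a unit quaternion [x, y, z, w].
In Python, from bench import readout, vision, arm gives the robot as it stands.
- The arm moves only by the shell command python3 -m jog 'ROWS' [FORCE]. ROWS is JSON, a list of rows, each an object with "offset": the shift along the tool's x, y, z scaled (see below), a list of three; "twist": the turn, a rotation vector about the tool's x, y, z scaled (see below), a list of three; "jaw": the opening, from 0 (shut) to 1 (fully open). In form: [{"offset": [dx, dy, dz], "twist": [rx, ry, rz], "jaw": jaw}, ...]. A call has 1 to 12 rows; each row is the pose to reach, as a shift and turn from the pose commanded when the call began, along the tool's axes at that moment; what a row does not reach only later rows make up. The controller multiplies each number of a shift by 10 cm and each number of a turn by 45 degrees. A row lasts 1/10 s, in which the tool goes at most 50 mm and 8.59 degrees, less where a joint would pass 70% of its speed; a pose out of reach is approached as far as the arm can. A call with a number of a shift or a turn outside -1 to 1 is refused whole. A call with a gripper value outside its range is refused whole. The fingers move at their own pace and stop on an object; FORCE is the grip in N (left out, the last holds). Time passes only in rows, so rows that repeat a pose let the fingers close. It gives the time, the measured TCP pose, the force, the opening and the grip force at its end, in the units of the state.
- readout.observe(): the state, without advancing time (a new reading comes with each control period).
- vision.capture(name): name is "scene" or "side" or "wrist"; returns the picture (420x560x3 uint8, blue, green, red); there is no depth.
- vision.camera_params(name): a dict with "mtx" (3x3 intrinsics, pixels), "distortion" ([k1, k2, p1, p2, k3] as OpenCV has them; the pictures are not rectified), "rvec" (rotation vector, rad) and "tvec" (3), from world to camera coordinates, as OpenCV has them; the wrist camera has in their place "mount" (4x4, takes a point from camera to tool coordinates, whose origin is the TCP and whose axes are the flange's). Camera axes: x right, y down, z forward; pixel columns grow to the right and rows downward; lengths in mm; the calibration is good to about 2 mm. A picture is of the moment at which its call begins: read the wrist's pose just before it. camera_params takes no time and is no camera call.
- arm.hand_in(): hands the job in; it is judged then, once.
The state is a dict: "t": time; "joint_positions": joint angles; "dq": joint speeds; "tau": joint torques, N m; "tcp_pos": TCP position; "ee_rot": TCP orientation; "ft_force": force on the tool from outside, world axes, zero at the start; "moment": the same for the moment, N m; "grip_width": opening from 0.0 (shut) to 1.0 (fully open); "grip_force": force on a finger pad.
Only numpy, scipy, OpenCV 4.12 (cv2) and the standard library are available. Lean on these libraries where they do the work, as an engineer would, in place of code of your own. Each camera call takes 0.05 s, during which the arm holds its last target. There are 200 camera calls.

TASK

Run a leak test: stand every perfume bottle from the table upright on the floor of the test chamber, setting them down without dropping them, lay the lid flat, centred and square over the chamber, and turn the bleed knob until its pointer is at the zero mark. Only when all that is done, pump the lever three full strokes, each all the way down and all the way back up. Leave the lever up, the lid in place and the pointer at zero, and do not disturb the carton, the basket or the roll of tape.

Things in the scene. Friction and masses are not known exactly. Their poses are not given: they have to be found in the camera images.
- bottle0: perfume bottle, standing upright on the table: round body 50 mm diameter and 60 mm high, heavy glass base so that it stands firmly, thin neck, round black cap 26 mm diameter from 68 to 96 mm above the base; 0.2 kg; origin at the centre of its underside, z up. Two to four bottles are present (None: absent or held)
- bottle1: perfume bottle, standing upright on the table: round body 50 mm diameter and 60 mm high, heavy glass base so that it stands firmly, thin neck, round black cap 26 mm diameter from 68 to 96 mm above the base; 0.2 kg; origin at the centre of its underside, z up. Two to four bottles are present (None: absent or held)
- bottle2: perfume bottle, standing upright on the table: round body 50 mm diameter and 60 mm high, heavy glass base so that it stands firmly, thin neck, round black cap 26 mm diameter from 68 to 96 mm above the base; 0.2 kg; origin at the centre of its underside, z up. Two to four bottles are present (None: absent or held)
- bottle3: perfume bottle, standing upright on the table: round body 50 mm diameter and 60 mm high, heavy glass base so that it stands firmly, thin neck, round black cap 26 mm diameter from 68 to 96 mm above the base; 0.2 kg; origin at the centre of its underside, z up. Two to four bottles are present (None: absent or held)
- chamber: leak-test chamber, a fixed open-topped aluminium box, outside 276 (x) x 116 (y) x 112 mm high, walls and floor 8 mm (inside 260 x 100, floor 8 mm above the table); origin at the centre of its underside, x along its long side
- chamber_rim (a point): centre of the chamber's mouth, level with the top of its walls (112 mm above the table), axes as the chamber's
- lid: loose chamber lid, a flat white plate 300 (x) x 140 (y) x 8 mm lying flat on the table, 0.4 kg, with an upright black grip bar across its middle: 12 mm thick (along x), 70 mm long (along y), from 8 to 42 mm above the underside; origin at the centre of its underside
- dial: bleed dial, a fixed round grey housing 116 mm diameter, its white face up at 50 mm; the thick raised black zero mark is at the edge of the face, on the side the housing's own -x axis points to; thin ticks run on from it. Origin at the centre of the underside
- bleed (a joint): angle of the bleed knob and its pointer from the zero mark, rad: 0 = pointer at the zero mark; positive = turned counter-clockwise seen from above; starts 0.8 to 2.5, stops at -0.5 and 2.9; friction 0.06 N m, stays where it is left
- bleed_grip (a point): on the axis of the bleed knob, 73 mm above the table: round black upright knob 44 mm diameter, from 59 to 87 mm above the table (a 50 mm collar below that down to the face), with a black pointer reaching out over the face at its foot (and a white line on top on the same side)
- pump: fixed hand-lever vacuum pump; origin on the table right below the raised lever's cross handle; the blue base and cylinder lie from 110 to 285 mm along its +x, the lever's pivot at x = 173 mm
- lever (a joint): angle of the pump lever, rad: 0 = fully up (a spring returns it), 0.8 = fully down at the stop. About 5 N at the handle starts it and 12 N holds it fully down
- lever_grip (a point): centre of the lever's cross handle: a bar 24 mm diameter and 80 mm long, parallel to the pump's y axis; 200 mm high when up and about 45 mm when down; it moves on an arc of 200 mm radius about point lever_hinge
- lever_hinge (a point): the lever's pivot, on an axis parallel to the pump's y, 100 mm above the table
- carton: bystander: closed black carton with a gold band, 50 x 70 x 120 mm, standing; origin under its centre
- basket: bystander: grey open basket of small gold caps, 90 x 180 x 70 mm; origin under its centre
- roll: bystander: roll of brown packing tape lying flat, 100 mm diameter, 50 mm high; origin under its centre
There are look-alikes about, which are no part of the job. What is shaped like the dial but green or red is not meant. What is shaped like the bottle1 but pink is not meant.

How it is judged (in metres and radians):
On the way, in this order (a step that is already met when the one before it is completed fails the run):
1. all bottles upright in the chamber, the lid on and the bleed dial at zero (x of bottle0 in the frame of chamber between -0.13 and 0.13 m and y of bottle0 in the frame of chamber between -0.05 and 0.05 m and z of each of bottle0, bottle1, bottle2, bottle3 in the frame of chamber below 0.016 m and angle between each of bottle0, bottle1, bottle2, bottle3's own z axis and vertical below 0.15 rad and x of bottle1 in the frame of chamber between -0.13 and 0.13 m and y of bottle1 in the frame of chamber between -0.05 and 0.05 m and x of bottle2 in the frame of chamber between -0.13 and 0.13 m and y of bottle2 in the frame of chamber between -0.05 and 0.05 m and x of bottle3 in the frame of chamber between -0.13 and 0.13 m and y of bottle3 in the frame of chamber between -0.05 and 0.05 m and x of lid in the frame of chamber_rim between -0.012 and 0.012 m and y of lid in the frame of chamber_rim between -0.012 and 0.012 m and z of lid in the frame of chamber_rim between -0.005 and 0.005 m and angle between the x axis of lid and the x axis of chamber_rim, either way round below 0.08 rad and angle between lid's own z axis and vertical below 0.04 rad and value of joint bleed between -0.09 and 0.09 rad), for 0.3 s.
2. stroke 1: pump lever pressed fully down (above 0.72 rad) (value of joint lever above 0.72 rad), for 0.05 s.
3. stroke 1: pump lever back up (below 0.08 rad) (value of joint lever below 0.08 rad), for 0.05 s.
4. stroke 2: pump lever pressed fully down (above 0.72 rad) (value of joint lever above 0.72 rad), for 0.05 s.
5. stroke 2: pump lever back up (below 0.08 rad) (value of joint lever below 0.08 rad), for 0.05 s.
6. stroke 3: pump lever pressed fully down (above 0.72 rad) (value of joint lever above 0.72 rad), for 0.05 s.
At the end, for the whole second after the job is handed in: every bottle present stands on the chamber's floor (tilt under 0.15 rad), the lid lies flat on the rim within 12 mm of centred (each way) and 0.08 rad of square, the bleed dial is within 0.09 rad of zero, the lever is up (below 0.08 rad) after three full strokes, all at rest (all of step 1 and value of joint lever below 0.08 rad and linear speed of each of lid, bottle0, bottle1, bottle2, bottle3 below 0.02 m/s); the robot touches nothing.
It fails at once if the carton is disturbed (moved more than 30 mm) (distance of carton from where it was at the start of the episode above 0.03 m).
It fails at once if the basket is disturbed (moved more than 30 mm) (distance of basket from where it was at the start of the episode above 0.03 m).
It fails at once if the roll is disturbed (moved more than 30 mm) (distance of roll from where it was at the start of the episode above 0.03 m).
It fails at once if a bottle is dropped (faster than 1.1 m/s out of the fingers) ((linear speed of bottle0 above 1.1 m/s and contact force between bottle0 and the fingers below 0.05 N) or (linear speed of bottle1 above 1.1 m/s and contact force between bottle1 and the fingers below 0.05 N) or (linear speed of bottle2 above 1.1 m/s and contact force between bottle2 and the fingers below 0.05 N) or (linear speed of bottle3 above 1.1 m/s and contact force between bottle3 and the fingers below 0.05 N)).
Of bottle0, bottle1, bottle2, bottle3 only 2 to 4 are there at a start; the rules pass over those that are not, and their reading is None.
At some moment in a run one of bottle0, bottle1, bottle2, bottle3, lid may be knocked a few centimetres aside while the robot is not near it.
It also fails if it takes over 210 s, if anything falls off the work surface, if the arm or the gripper's body presses on something with over 40 N, if the wrist force passes 120 N, or if a joint passes its speed limit or range.

## Working session

There is one attempt and no reset: what is moved stays moved. The work goes in short steps, Python scripts to look and compute and a shell command to move; the robot and the scene stay as the last step left them, time stands still between calls to the robot, and variables do not carry over. Pictures are saved under pics/ and viewed, at most 17 in all, crops included, and the job is handed in when it is done.

```bash
mkdir -p pics; ls
python3 - <<'E'
from bench import readout, vision, arm
import cv2
s=readout.observe();print({k:s[k] for k in('t','tcp_pos','ee_rot','grip_width')})
for n in("scene","side"):
    cv2.imwrite(f"pics/{n}0.png",vision.capture(n)); print(n,vision.camera_params(n))
print(vision.camera_params("wrist"))
E
```

```text
pics
{'t': 0.0, 'tcp_pos': array([ 6.24494473e+02, -5.40171579e-02,  2.25956410e+02]), 'ee_rot': array([ 7.07124658e-01,  7.07088485e-01, -5.97926944e-04, -4.83481563e-04]), 'grip_width': 1.0006221458392774}
scene {'mtx': array([[384.12806337,   0.        , 275.14276161],
       [  0.        , 384.12806337, 212.39179821],
       [  0.        ,   0.        ,   1.        ]]), 'distortion': array([-0.07705672,  0.        ,  0.        ,  0.        ,  0.        ]), 'rvec': array([ 0.63055576,  2.46864481, -1.35804625]), 'tvec': array([ 418.7342258 ,  -32.0857694 , 1379.99879881])}
side {'mtx': array([[401.49748075,   0.        , 277.33227001],
       [  0.        , 401.49748075, 212.59978895],
       [  0.        ,   0.        ,   1.        ]]), 'distortion': array([-0.06766841,  0.        ,  0.        ,  0.        ,  0.        ]), 'rvec': array([ 0.66811741, -2.40001665,  1.42645027]), 'tvec': array([496.39803086, 253.3129394 , 971.05796575])}
{'mtx': array([[301.34595782,   0.        , 278.40226212],
       [  0.        , 301.34595782, 202.8535439 ],
       [  0.        ,   0.        ,   1.        ]]), 'distortion': array([-0.05030103,  0.        ,  0.        ,  0.        ,  0.        ]), 'mount': array([[ 1.68348460e-04, -9.59936820e-01, -2.80216475e-01,
         7.50615902e+01],
       [ 9.99999895e-01,  4.20229763e-05,  4.56821964e-04,
         8.27421619e-03],
       [-4.26744693e-04, -2.80216522e-01,  9.59936726e-01,
        -1.57365245e+02],
       [ 0.00000000e+00,  0.00000000e+00,  0.00000000e+00,
         1.00000000e+00]])}
```

View pics/scene0.png

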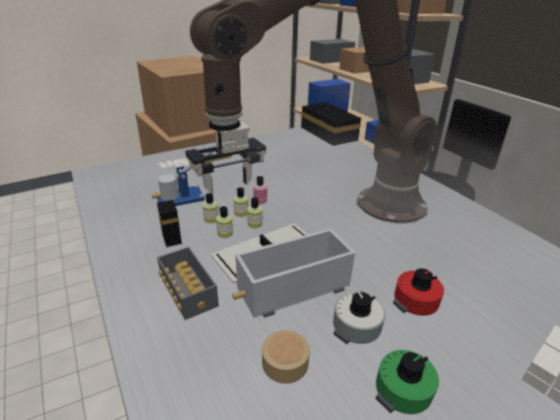

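View pics/side0.png

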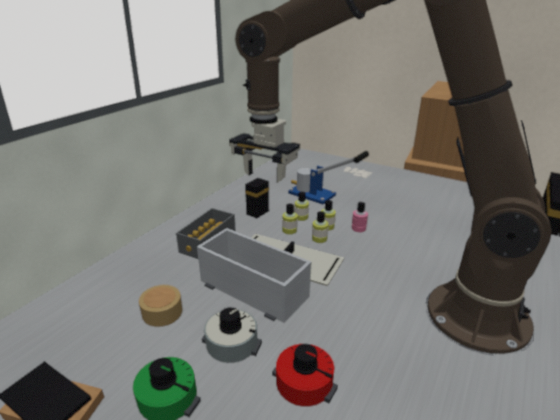

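Run:
```python
import cv2
a=cv2.imread("pics/scene0.png")[160:400,140:450];cv2.imwrite("pics/sc.png",cv2.resize(a,None,fx=2.5,fy=2.5,interpolation=2))
a=cv2.imread("pics/side0.png")[140:410,120:380];cv2.imwrite("pics/si.png",cv2.resize(a,None,fx=2.2,fy=2.2,interpolation=2))
```

```text
(no output)
```

View pics/sc.png

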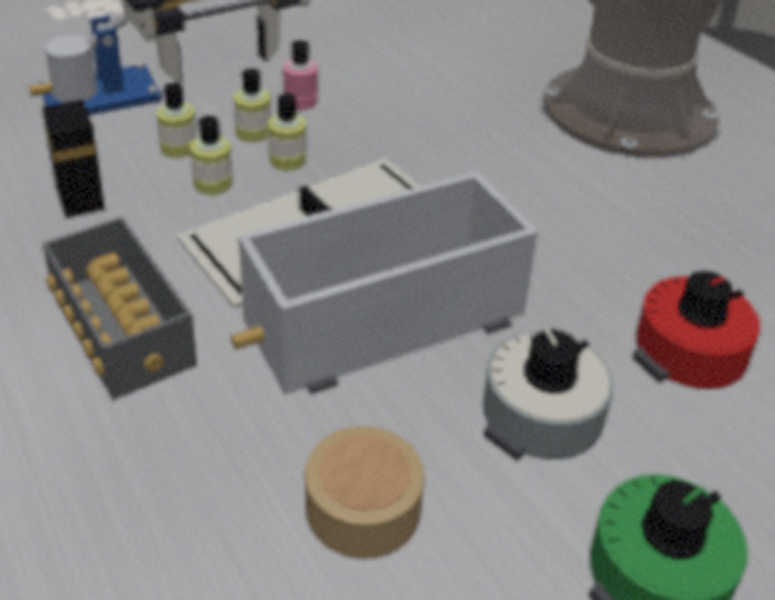

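View pics/si.png

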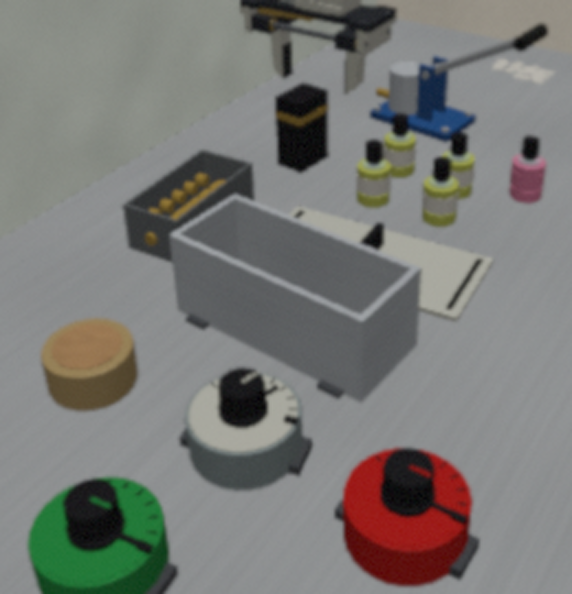

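```bash
cat > h.py <<'E'
import numpy as np, cv2
from bench import readout, vision, arm
from scipy.spatial.transform import Rotation as R
def cam(n, s=None):
    """mtx, dist, R, t world->camera"""
    p=vision.camera_params(n)
    if n=="wrist":
        s=s or readout.observe()
        T=np.eye(4);T[:3,:3]=R.from_quat(s['ee_rot']).as_matrix();T[:3,3]=s['tcp_pos']
        W=np.linalg.inv(T@p['mount']); return p['mtx'],p['distortion'],W[:3,:3],W[:3,3]
    return p['mtx'],p['distortion'],cv2.Rodrigues(p['rvec'])[0],p['tvec']
def plane(c,uv,z):
    K,d,Rm,t=c; o=-Rm.T@t
    q=cv2.undistortPoints(np.array(uv,float).reshape(-1,1,2),K,d)[:,0]
    r=np.c_[q,np.ones(len(q))]@Rm
    return o+r*((z-o[2])/r[:,2])[:,None]
def proj(c,P):
    K,d,Rm,t=c
    return cv2.projectPoints(np.array(P,float).reshape(-1,3),cv2.Rodrigues(Rm)[0],t,K,d)[0][:,0]
def snap(name):
    s=readout.observe(); im=vision.capture("wrist"); cv2.imwrite(f"pics/{name}.png",im); return im,cam("wrist",s)
E
python3 - <<'E'
from h import *
np.set_printoptions(precision=0,suppress=True)
sc=lambda l:np.array(l)/2.5+(140,160)-.3
si=lambda l:np.array(l)/2.2+(120,140)-.3
A,B=cam("scene"),cam("side")
for n,z,a,b in [("caps",96,[(173,88),(209,121),(251,73),(287,99),(301,44)],[(400,119),(374,146),(459,138),(442,161),(531,142)]),
 ("rim",112,[(242,238),(476,178),(536,233),(288,304)],[(237,196),(420,270),(362,320),(172,236)]),
 ("lid",8,[(180,238),(385,162),(235,300)],[(492,262),(456,318),(300,208)]),
 ("knob",87,[(554,345)],[(243,380)]),("carton",120,[(68,112)],[(302,97)]),("roll",50,[(365,470)],[(90,347)]),
 ("basket",70,[(45,243),(123,220),(193,318),(110,348)],[(203,153),(252,186),(171,242),(127,205)]),("lever",200,[(0,0)],[(531,37)]),("pbase",8,[(160,97),(55,112)],[(475,120),(438,135),(372,115)])]:
    print(n);print(plane(A,sc(a),z)[:,:2].tolist() and plane(A,sc(a),z)[:,:2]);print(plane(B,si(b),z)[:,:2])
E
```

```text
caps
[[ 611. -201.]
 [ 601. -105.]
 [ 506. -191.]
 [ 494. -108.]
 [ 410. -235.]]
[[ 605. -200.]
 [ 595. -102.]
 [ 501. -188.]
 [ 492. -112.]
 [ 406. -232.]]
rim
[[666. 138.]
 [402. 163.]
 [405. 269.]
 [669. 245.]]
[[661. 134.]
 [391. 156.]
 [402. 265.]
 [671. 247.]]
lid
[[679. -17.]
 [388. -40.]
 [666. 110.]]
[[379. -41.]
 [371.  90.]
 [672. -23.]]
knob
[[471. 382.]]
[[471. 378.]]
carton
[[ 754. -164.]]
[[ 747. -145.]]
roll
[[674. 393.]]
[[670. 393.]]
basket
[[832.   1.]
 [747.   1.]
 [737. 178.]
 [819. 180.]]
[[824.   6.]
 [704.  46.]
 [708. 211.]
 [817. 174.]]
lever
[[ 782. -339.]]
[[ 470. -373.]]
pbase
[[ 587. -334.]
 [ 732. -364.]]
[[ 573. -426.]
 [ 603. -340.]
 [ 737. -350.]]
```

```bash
python3 -m jog '[{"offset":[-0.5,-0.4,-0.2],"twist":[0,0,0],"jaw":1},{"offset":[-0.8,-0.8,-0.5],"twist":[0,0,0],"jaw":0.55},{"offset":[-0.8,-0.8,-0.5],"twist":[0,0,0],"jaw":0.55},{"offset":[-0.8,-0.8,-0.5],"twist":[0,0,0],"jaw":0.55},{"offset":[-0.8,-0.8,-0.5],"twist":[0,0,0],"jaw":0.55},{"offset":[-0.8,-0.8,-0.5],"twist":[0,0,0],"jaw":0.55},{"offset":[-0.8,-0.8,-0.5],"twist":[0,0,0],"jaw":0.55}]' 
python3 -c "
from h import *
im,c=snap('w1')
cv2.imwrite('pics/w1b.png',cv2.resize(im,None,fx=1.4,fy=1.4))
np.set_printoptions(precision=1,suppress=True)
print(readout.observe()['tcp_pos']);print(proj(c,[(608,-200,96),(598,-104,96),(503,-190,96),(493,-110,96),(408,-233,96),(470,-373,200),(525,40,42)]))"
```

```text
t: 0.8
tcp_pos: [545.3, -78.9, 275.8]
ee_rot: [0.707, 0.708, -0.0, -0.001]
ft_force: [-0.7, -0.5, -0.4]
grip_width: 0.564
grip_force: 0.0
[545.3 -79.  275.8]
[[328.  277.4]
 [323.6 204.4]
 [244.5 270.2]
 [233.9 209.2]
 [172.8 299.1]
 [211.5 457.8]
 [262.   78.2]]
```

View pics/w1b.png

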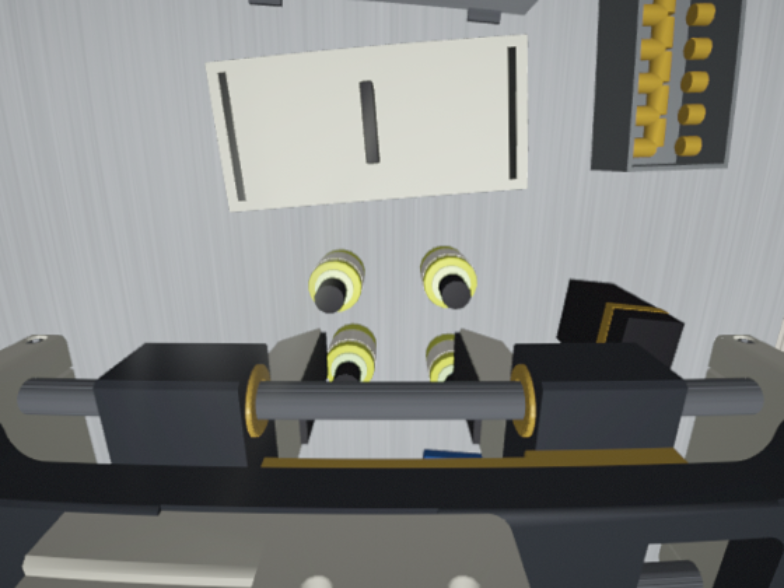

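```bash
cat > c.py <<'E'
from h import *
np.set_printoptions(precision=1,suppress=True)
s=readout.observe(); c=cam("wrist",s)
P=lambda l,z:plane(c,np.array(l)/1.4-.15,z)[:,:2]
print("caps D,B",P([(329,297),(456,294)],96))
l=P([(207,63),(525,36),(527,188),(231,212)],8);print("lid",l,l.mean(0),np.degrees(np.arctan2(*(l[1]+l[2]-l[0]-l[3])[::-1])))
g=P([(366,82),(373,163)],42);print("grip",g,g.mean(0),np.degrees(np.arctan2(*(g[1]-g[0])[::-1])))
E
python3 c.py
```

```text
caps D,B [[ 494.  -113.6]
 [ 600.7 -110.8]]
lid [[374.5  86.1]
 [668.3 108.7]
 [680.9 -28.4]
 [384.7 -52.4]] [527.1  28.5] 4.516657266770215
grip [[524.4  62.3]
 [529.8  -5.1]] [527.1  28.6] -85.37057930325135
```

```bash
python3 -m jog '[{"offset":[-0.17,-0.25,-0.0],"twist":[0,0,0],"jaw":0.55},{"offset":[-0.345,-0.51,0.2],"twist":[0,0,0],"jaw":0.55},{"offset":[-0.345,-0.51,0.6],"twist":[0,0,0],"jaw":0.55},{"offset":[-0.345,-0.51,1],"twist":[0,0,0],"jaw":0.55},{"offset":[-0.345,-0.51,1],"twist":[0,0,0],"jaw":0.55}]' 25
python3 -m jog '[{"offset":[0,0,0.4],"twist":[0,0,0],"jaw":0.55},{"offset":[0,0,0.7],"twist":[0,0,0],"jaw":0.55},{"offset":[0,0,0.9],"twist":[0,0,0],"jaw":0.55},{"offset":[0,0,1],"twist":[0,0,0],"jaw":0.55},{"offset":[0,0,1.0],"twist":[0,0,0],"jaw":0.55},{"offset":[0,0,1],"twist":[0,0,0],"jaw":0.55}]'
python3 -m jog '[{"offset":[0,0,0.08],"twist":[0,0,0],"jaw":0.55},{"offset":[0,0,0.08],"twist":[0,0,0],"jaw":0},{"offset":[0,0,0.08],"twist":[0,0,0],"jaw":0},{"offset":[0,0,0.08],"twist":[0,0,0],"jaw":0},{"offset":[0,0,0.08],"twist":[0,0,0],"jaw":0},{"offset":[0,0,0.08],"twist":[0,0,0],"jaw":0},{"offset":[0,0,0.08],"twist":[0,0,0],"jaw":0},{"offset":[0,0,0.08],"twist":[0,0,0],"jaw":0}]'
```

```text
t: 1.35
tcp_pos: [490.8, -113.6, 172.4]
ee_rot: [0.707, 0.707, -0.003, -0.004]
ft_force: [-0.5, -0.2, 0.7]
grip_width: 0.551
grip_force: 0.0
t: 1.95
tcp_pos: [495.1, -114.5, 78.0]
ee_rot: [0.707, 0.707, 0.0, 0.001]
ft_force: [0.4, -0.8, 0.3]
grip_width: 0.549
grip_force: 0.0
t: 2.75
tcp_pos: [494.1, -114.5, 68.9]
ee_rot: [0.707, 0.707, 0.0, 0.0]
ft_force: [-1.2, -0.5, 2.7]
grip_width: 0.28
grip_force: 25.0
```

```bash
python3 -m jog '[{"offset":[0,0,-0.2],"twist":[0,0,0],"jaw":0},{"offset":[0,0,-0.5],"twist":[0,0,0],"jaw":0},{"offset":[0,0,-0.8],"twist":[0,0,0],"jaw":0},{"offset":[0,0,-1],"twist":[0,0,0],"jaw":0}]'
python3 -m jog '[{"offset":[0.2,0,-0.3],"twist":[0,0,0],"jaw":0},{"offset":[0.6,0,-0.6],"twist":[0,0,0],"jaw":0},{"offset":[1,0,-0.6],"twist":[0,0,0],"jaw":0}]'
python3 -m jog '[{"offset":[0.4,0.1,0],"twist":[0,0,0],"jaw":0},{"offset":[0.8,0.2,0],"twist":[0,0,0],"jaw":0},{"offset":[1,0.2,0],"twist":[0,0,0],"jaw":0},{"offset":[1,0.2,0],"twist":[0,0,0],"jaw":0},{"offset":[1,0.2,0],"twist":[0,0,0],"jaw":0},{"offset":[1,0.2,0],"twist":[0,0,0],"jaw":0}]'
python3 -c "
from h import *
im,c=snap('w2')
cv2.imwrite('pics/w2b.png',cv2.resize(im,None,fx=1.4,fy=1.4))
np.save('w2.npy',np.array(list(readout.observe()['tcp_pos'])+list(readout.observe()['ee_rot'])))"
```

```text
t: 3.15
tcp_pos: [494.3, -114.6, 170.4]
ee_rot: [0.707, 0.707, 0.0, 0.001]
ft_force: [0.7, -0.3, -1.9]
grip_width: 0.276
grip_force: 25.0
t: 3.45
tcp_pos: [496.0, -13.9, 232.4]
ee_rot: [0.708, 0.706, 0.002, 0.002]
ft_force: [0.6, 0.2, -1.5]
grip_width: 0.279
grip_force: 25.0
t: 4.05
tcp_pos: [513.8, 84.0, 228.5]
ee_rot: [0.708, 0.706, -0.0, 0.0]
ft_force: [0.5, 0.0, -0.7]
grip_width: 0.273
grip_force: 25.0
```

View pics/w2b.png

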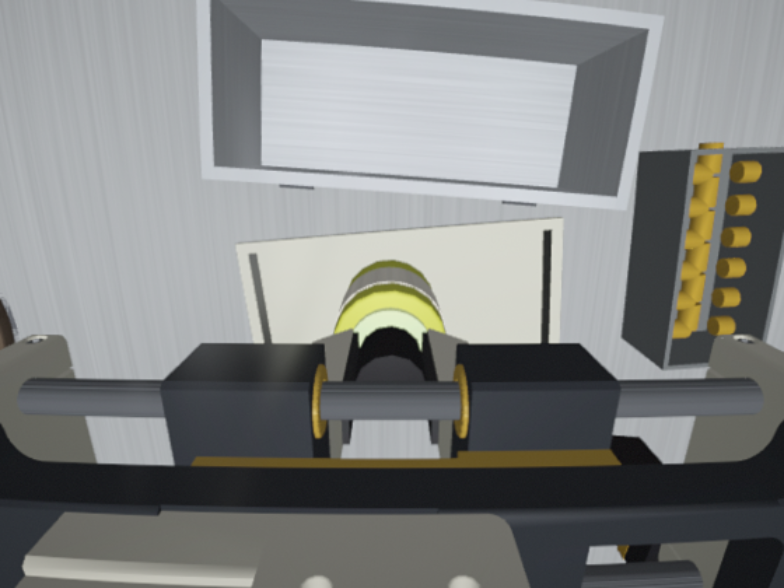

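Run:
```python
from h import *
np.set_printoptions(precision=1,suppress=True)
c=cam("wrist")
P=lambda l,z:plane(c,np.array(l)/1.4-.15,z)[:,:2]
r=P([(202,179),(625,209),(663,17)],112);print(r,(r[0]+r[2])/2,np.degrees(np.arctan2(*(r[1]-r[0])[::-1])))
r=r-r[1];print(np.linalg.norm(r,axis=1))
f=P([(262,40),(577,65)],8);print("floor far",f,"lid",P([(238,244),(562,219)],8))
```

```text
[[394.2 149.2]
 [667.9 129.9]
 [676.4 243.8]] [535.3 196.5] -4.0335753228855635
[274.4   0.  114.3]
floor far [[410.3 255.8]
 [669.2 237.3]] lid [[375.1  87.1]
 [669.2 109.4]]
```

```bash
python3 -m jog '[{"offset":[0.3,-0.2,0],"twist":[0,0,0],"jaw":0},{"offset":[0.6,-0.4,0],"twist":[0,0,0],"jaw":0},{"offset":[0.9,-0.6,0],"twist":[0,0,0],"jaw":0},{"offset":[1,-0.71,0],"twist":[0,0,0],"jaw":0}]'
python3 -m jog '[{"offset":[0.2,0,0],"twist":[0,0,0],"jaw":0},{"offset":[0.2,0,0],"twist":[0,0,0],"jaw":0},{"offset":[0.2,0,0.3],"twist":[0,0,0],"jaw":0},{"offset":[0.2,0,0.6],"twist":[0,0,0],"jaw":0},{"offset":[0.2,0,0.9],"twist":[0,0,0],"jaw":0},{"offset":[0.2,0,1],"twist":[0,0,0],"jaw":0},{"offset":[0.2,0,1],"twist":[0,0,0],"jaw":0}]'
```

```text
t: 4.5
tcp_pos: [441.4, 187.6, 228.9]
ee_rot: [0.706, 0.708, 0.0, -0.0]
ft_force: [0.8, 0.2, -2.2]
grip_width: 0.278
grip_force: 25.0
t: 5.2
tcp_pos: [442.6, 204.0, 127.8]
ee_rot: [0.708, 0.707, -0.001, -0.0]
ft_force: [0.3, 0.7, -0.6]
grip_width: 0.28
grip_force: 25.0
```

```bash
python3 -m jog '[{"offset":[0,0,0.2],"twist":[0,0,0],"jaw":0},{"offset":[0,0,0.35],"twist":[0,0,0],"jaw":0},{"offset":[0,0,0.45],"twist":[0,0,0],"jaw":0},{"offset":[0,0,0.5],"twist":[0,0,0],"jaw":0},{"offset":[0,0,0.505],"twist":[0,0,0],"jaw":0},{"offset":[0,0,0.51],"twist":[0,0,0],"jaw":0},{"offset":[0,0,0.51],"twist":[0,0,0],"jaw":0.4},{"offset":[0,0,0.51],"twist":[0,0,0],"jaw":0.4},{"offset":[0,0,0.51],"twist":[0,0,0],"jaw":0.4},{"offset":[0,0,0.3],"twist":[0,0,0],"jaw":0.4},{"offset":[0,0,0],"twist":[0,0,0],"jaw":0.4}]'
python3 -m jog '[{"offset":[0,0,-0.3],"twist":[0,0,0],"jaw":0.55},{"offset":[-0.4,0.2,-0.7],"twist":[0,0,0],"jaw":0.55},{"offset":[-0.8,0.4,-1],"twist":[0,0,0],"jaw":0.55},{"offset":[-1,0.62,-1],"twist":[0,0,0],"jaw":0.55},{"offset":[-1,0.62,-1],"twist":[0,0,0],"jaw":0.55}]'
python3 -m jog '[{"offset":[-0.5,0,0],"twist":[0,0,0],"jaw":0.55},{"offset":[-1,0,0],"twist":[0,0,0],"jaw":0.55},{"offset":[-1,0,-0.5],"twist":[0,0,0],"jaw":0.55},{"offset":[-1,0,-0.5],"twist":[0,0,0],"jaw":0.55}]'
python3 -m jog '[{"offset":[-0.5,0,0],"twist":[0,0,0],"jaw":0.55},{"offset":[-1,0.3,0],"twist":[0,0,0],"jaw":0.55},{"offset":[-1,0.4,0],"twist":[0,0,0],"jaw":0.55},{"offset":[-1,0.4,0],"twist":[0,0,0],"jaw":0.55}]'
python3 -m jog '[{"offset":[-0.4,0,0],"twist":[0,0,0],"jaw":0.55},{"offset":[-0.8,0,0],"twist":[0,0,0],"jaw":0.55},{"offset":[-0.8,0,0],"twist":[0,0,0],"jaw":0.55},{"offset":[-0.8,0,0],"twist":[0,0,0],"jaw":0.55}]'
python3 -m jog '[{"offset":[-0.4,0,0],"twist":[0,0,0],"jaw":0.55},{"offset":[-0.8,0,0],"twist":[0,0,0],"jaw":0.55},{"offset":[-0.8,0,0],"twist":[0,0,0],"jaw":0.55},{"offset":[-0.8,0,0],"twist":[0,0,0],"jaw":0.55}]'
python3 -c "
from h import *
im,c=snap('w3')
cv2.imwrite('pics/w3b.png',cv2.resize(im,None,fx=1.4,fy=1.4))"
```

```text
t: 6.3
tcp_pos: [442.0, 205.0, 128.3]
ee_rot: [0.707, 0.707, -0.001, -0.0]
ft_force: [0.9, -0.0, -0.8]
grip_width: 0.399
grip_force: 0.0
t: 6.8
tcp_pos: [509.0, 100.3, 230.8]
ee_rot: [0.71, 0.704, 0.001, 0.002]
ft_force: [-0.2, 0.9, -0.9]
grip_width: 0.551
grip_force: 0.0
t: 7.2
tcp_pos: [507.3, 4.3, 283.6]
ee_rot: [0.708, 0.706, 0.003, 0.002]
ft_force: [0.9, 1.9, -0.6]
grip_width: 0.552
grip_force: 0.0
t: 7.6
tcp_pos: [546.2, -95.8, 278.4]
ee_rot: [0.708, 0.706, 0.0, 0.0]
ft_force: [-0.1, 0.6, 0.1]
grip_width: 0.549
grip_force: 0.0
t: 8.0
tcp_pos: [544.6, -173.6, 278.6]
ee_rot: [0.707, 0.707, 0.0, -0.0]
ft_force: [-0.7, 1.0, 0.6]
grip_width: 0.548
grip_force: 0.0
t: 8.4
tcp_pos: [545.2, -252.9, 278.5]
ee_rot: [0.707, 0.707, 0.0, -0.0]
ft_force: [0.2, 0.2, -0.3]
grip_width: 0.552
grip_force: 0.0
```

View pics/w3b.png

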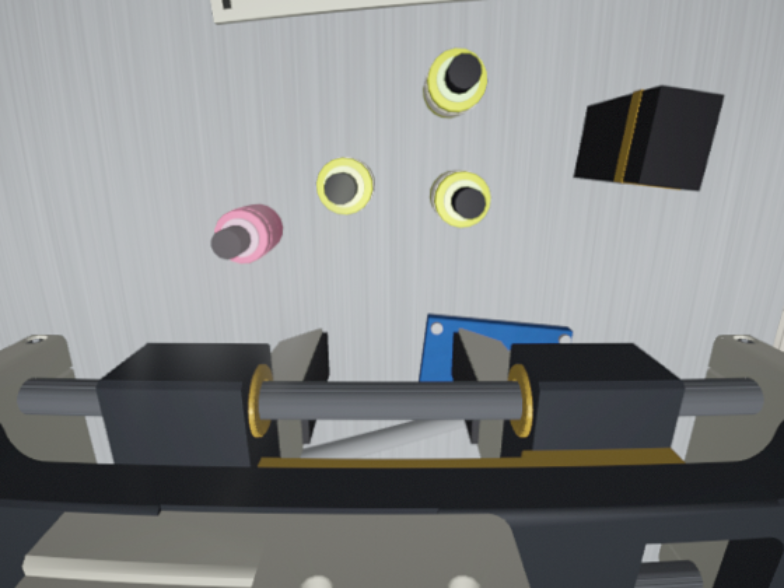

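Run:
```python
from h import *
np.set_printoptions(precision=1,suppress=True)
c=cam("wrist")
P=lambda l,z:plane(c,np.array(l)/1.4-.15,z)[:,:2]
print(P([(340,188),(470,202),(464,72)],96));b=P([(428,316),(572,329)],10);print("base",b,np.degrees(np.arctan2(*(b[1]-b[0])[::-1])))
```

```text
[[ 506.  -196.7]
 [ 609.3 -207.4]
 [ 600.2 -111.7]]
base [[ 586.8 -336.2]
 [ 745.5 -351.4]] -5.451727893034582
```

```bash
python3 -m jog '[{"offset":[0.3,0.4,0],"twist":[0,0,0],"jaw":0.55},{"offset":[0.455,0.64,0.3],"twist":[0,0,0],"jaw":0.55},{"offset":[0.455,0.64,0.7],"twist":[0,0,0],"jaw":0.55},{"offset":[0.455,0.64,1],"twist":[0,0,0],"jaw":0.55}]' 25
python3 -m jog '[{"offset":[0,0,0.4],"twist":[0,0,0],"jaw":0.55},{"offset":[0,0,0.7],"twist":[0,0,0],"jaw":0.55},{"offset":[0,0,0.9],"twist":[0,0,0],"jaw":0.55},{"offset":[0,0,1],"twist":[0,0,0],"jaw":0.55},{"offset":[0,0,1],"twist":[0,0,0],"jaw":0.55}]'
python3 -m jog '[{"offset":[0,0,0.09],"twist":[0,0,0],"jaw":0.55},{"offset":[0,0,0.09],"twist":[0,0,0],"jaw":0},{"offset":[0,0,0.09],"twist":[0,0,0],"jaw":0},{"offset":[0,0,0.09],"twist":[0,0,0],"jaw":0},{"offset":[0,0,0.09],"twist":[0,0,0],"jaw":0},{"offset":[0,0,0.09],"twist":[0,0,0],"jaw":0},{"offset":[0,0,-0.1],"twist":[0,0,0],"jaw":0},{"offset":[0,0,-0.5],"twist":[0,0,0],"jaw":0},{"offset":[0,0,-0.9],"twist":[0,0,0],"jaw":0}]'
python3 -m jog '[{"offset":[0,0,-0.4],"twist":[0,0,0],"jaw":0},{"offset":[0.4,0,-0.7],"twist":[0,0,0],"jaw":0},{"offset":[0.8,0,-0.7],"twist":[0,0,0],"jaw":0},{"offset":[1,0,-0.7],"twist":[0,0,0],"jaw":0}]'
python3 -m jog '[{"offset":[0.4,0,0],"twist":[0,0,0],"jaw":0},{"offset":[0.8,0,0],"twist":[0,0,0],"jaw":0},{"offset":[1,0,0],"twist":[0,0,0],"jaw":0}]'
python3 -m jog '[{"offset":[0.4,0,0],"twist":[0,0,0],"jaw":0},{"offset":[0.8,0,0],"twist":[0,0,0],"jaw":0},{"offset":[1,0,0],"twist":[0,0,0],"jaw":0},{"offset":[1,0,0],"twist":[0,0,0],"jaw":0}]'
```

```text
t: 8.85
tcp_pos: [609.7, -204.1, 176.6]
ee_rot: [0.705, 0.709, 0.001, -0.001]
ft_force: [-0.5, 0.3, -0.5]
grip_width: 0.547
grip_force: 0.0
t: 9.35
tcp_pos: [608.6, -206.7, 77.7]
ee_rot: [0.706, 0.708, -0.0, -0.001]
ft_force: [1.4, 0.2, -0.2]
grip_width: 0.551
grip_force: 0.0
t: 10.25
tcp_pos: [608.0, -208.8, 168.9]
ee_rot: [0.707, 0.707, -0.001, -0.001]
ft_force: [0.9, -0.4, -3.6]
grip_width: 0.275
grip_force: 25.0
t: 10.65
tcp_pos: [609.4, -104.5, 239.9]
ee_rot: [0.706, 0.708, 0.001, -0.0]
ft_force: [-0.2, 0.7, -2.6]
grip_width: 0.276
grip_force: 25.0
t: 10.95
tcp_pos: [608.4, -4.2, 238.4]
ee_rot: [0.706, 0.709, 0.0, -0.001]
ft_force: [-0.5, 0.3, -2.4]
grip_width: 0.275
grip_force: 25.0
t: 11.35
tcp_pos: [608.1, 96.0, 238.3]
ee_rot: [0.705, 0.709, 0.0, -0.001]
ft_force: [0.4, -0.4, -2.1]
grip_width: 0.278
grip_force: 25.0
```

```bash
python3 -m jog '[{"offset":[0.4,0.1,0],"twist":[0,0,0],"jaw":0},{"offset":[0.8,0.19,0],"twist":[0,0,0],"jaw":0},{"offset":[0.95,0.19,0],"twist":[0,0,0],"jaw":0},{"offset":[0.95,0.19,0.2],"twist":[0,0,0],"jaw":0},{"offset":[0.95,0.19,0.6],"twist":[0,0,0],"jaw":0},{"offset":[0.95,0.19,1],"twist":[0,0,0],"jaw":0},{"offset":[0.95,0.19,1],"twist":[0,0,0],"jaw":0}]'
python3 -m jog '[{"offset":[0,0,0.3],"twist":[0,0,0],"jaw":0},{"offset":[0,0,0.5],"twist":[0,0,0],"jaw":0},{"offset":[0,0,0.57],"twist":[0,0,0],"jaw":0},{"offset":[0,0,0.6],"twist":[0,0,0],"jaw":0},{"offset":[0,0,0.61],"twist":[0,0,0],"jaw":0},{"offset":[0,0,0.61],"twist":[0,0,0],"jaw":0.4},{"offset":[0,0,0.61],"twist":[0,0,0],"jaw":0.4},{"offset":[0,0,0.61],"twist":[0,0,0],"jaw":0.4},{"offset":[0,0,0.4],"twist":[0,0,0],"jaw":0.4},{"offset":[0,0,0],"twist":[0,0,0],"jaw":0.4}]'
python3 -m jog '[{"offset":[0,0,-0.4],"twist":[0,0,0],"jaw":0.55},{"offset":[-0.4,-0.1,-0.6],"twist":[0,0,0],"jaw":0.55},{"offset":[-0.9,-0.2,-0.6],"twist":[0,0,0],"jaw":0.55},{"offset":[-1,-0.28,-0.6],"twist":[0,0,0],"jaw":0.55}]'
python3 -m jog '[{"offset":[-0.5,0,0],"twist":[0,0,0],"jaw":0.55},{"offset":[-1,0,0],"twist":[0,0,0],"jaw":0.55},{"offset":[-1,0,0],"twist":[0,0,0],"jaw":0.55}]'
python3 -m jog '[{"offset":[-0.5,0,0],"twist":[0,0,0],"jaw":0.55},{"offset":[-1,0,0],"twist":[0,0,0],"jaw":0.55},{"offset":[-1,0,0],"twist":[0,0,0],"jaw":0.55},{"offset":[-1,0,0],"twist":[0,0,0],"jaw":0.55}]'
```

```text
t: 12.05
tcp_pos: [624.2, 183.3, 133.1]
ee_rot: [0.707, 0.707, -0.005, -0.002]
ft_force: [-0.1, -0.8, -2.0]
grip_width: 0.278
grip_force: 25.0
t: 13.05
tcp_pos: [626.3, 185.4, 136.9]
ee_rot: [0.707, 0.707, -0.002, -0.001]
ft_force: [0.3, 0.4, -0.7]
grip_width: 0.401
grip_force: 0.0
t: 13.45
tcp_pos: [600.6, 78.8, 200.3]
ee_rot: [0.71, 0.705, -0.0, 0.002]
ft_force: [0.4, -0.4, -0.4]
grip_width: 0.545
grip_force: 0.0
t: 13.75
tcp_pos: [599.8, -23.9, 199.4]
ee_rot: [0.711, 0.703, -0.001, 0.002]
ft_force: [-0.4, -0.7, 0.2]
grip_width: 0.547
grip_force: 0.0
t: 14.15
tcp_pos: [599.9, -115.9, 198.9]
ee_rot: [0.709, 0.706, -0.0, 0.0]
ft_force: [0.6, 0.7, -0.6]
grip_width: 0.552
grip_force: 0.0
```

```bash
python3 -m jog '[{"offset":[0,0,0],"twist":[0,0,0],"jaw":0.55},{"offset":[0,0,0],"twist":[0,0,0],"jaw":0.55}]'; python3 -m jog '[{"offset":[0.04,0,0.2],"twist":[0,0,0],"jaw":0.55},{"offset":[0.04,0,0.5],"twist":[0,0,0],"jaw":0.55},{"offset":[0.04,0,0.8],"twist":[0,0,0],"jaw":0.55},{"offset":[0.04,0,1],"twist":[0,0,0],"jaw":0.55},{"offset":[0.04,0,1],"twist":[0,0,0],"jaw":0.55}]'
python3 -m jog '[{"offset":[0,0,0.2],"twist":[0,0,0],"jaw":0.55},{"offset":[0,0,0.29],"twist":[0,0,0],"jaw":0.55},{"offset":[0,0,0.29],"twist":[0,0,0],"jaw":0},{"offset":[0,0,0.29],"twist":[0,0,0],"jaw":0},{"offset":[0,0,0.29],"twist":[0,0,0],"jaw":0},{"offset":[0,0,0.29],"twist":[0,0,0],"jaw":0},{"offset":[0,0,0.29],"twist":[0,0,0],"jaw":0}]'
```

```text
t: 14.35
tcp_pos: [600.2, -112.2, 198.8]
ee_rot: [0.706, 0.708, 0.0, -0.0]
ft_force: [0.1, -0.3, -0.2]
grip_width: 0.548
grip_force: 0.0
t: 14.85
tcp_pos: [598.1, -108.3, 96.0]
ee_rot: [0.706, 0.708, -0.002, -0.002]
ft_force: [-1.1, 0.4, 0.2]
grip_width: 0.55
grip_force: 0.0
t: 15.55
tcp_pos: [600.8, -110.1, 70.7]
ee_rot: [0.707, 0.707, 0.001, 0.001]
ft_force: [0.2, 0.1, 5.0]
grip_width: 0.278
grip_force: 25.0
```

```bash
python3 -m jog '[{"offset":[0,0,-0.2],"twist":[0,0,0],"jaw":0},{"offset":[0,0,-0.6],"twist":[0,0,0],"jaw":0},{"offset":[0,0,-1],"twist":[0,0,0],"jaw":0}]'
python3 -m jog '[{"offset":[0,0,-0.4],"twist":[0,0,0],"jaw":0},{"offset":[0.4,0,-0.7],"twist":[0,0,0],"jaw":0},{"offset":[0.8,-0.1,-0.7],"twist":[0,0,0],"jaw":0},{"offset":[1,-0.34,-0.7],"twist":[0,0,0],"jaw":0}]'
python3 -m jog '[{"offset":[0.4,0,0],"twist":[0,0,0],"jaw":0},{"offset":[0.8,0,0],"twist":[0,0,0],"jaw":0},{"offset":[1,0,0],"twist":[0,0,0],"jaw":0}]'
python3 -m jog '[{"offset":[0.4,0,0],"twist":[0,0,0],"jaw":0},{"offset":[0.8,0,0],"twist":[0,0,0],"jaw":0},{"offset":[1,0,0],"twist":[0,0,0],"jaw":0},{"offset":[1.0,0,0],"twist":[0,0,0],"jaw":0},{"offset":[1.0,0,0],"twist":[0,0,0],"jaw":0},{"offset":[1.0,0,0],"twist":[0,0,0],"jaw":0}]'
```

```text
t: 15.85
tcp_pos: [599.0, -110.0, 170.2]
ee_rot: [0.707, 0.707, -0.001, -0.001]
ft_force: [1.0, 0.4, -2.0]
grip_width: 0.277
grip_force: 25.0
t: 16.25
tcp_pos: [567.0, -5.5, 240.7]
ee_rot: [0.706, 0.708, 0.002, 0.0]
ft_force: [-0.0, 0.4, -2.6]
grip_width: 0.278
grip_force: 25.0
t: 16.55
tcp_pos: [565.0, 94.4, 239.8]
ee_rot: [0.706, 0.708, 0.001, -0.001]
ft_force: [-0.5, 0.5, -1.4]
grip_width: 0.275
grip_force: 25.0
t: 17.15
tcp_pos: [566.1, 188.4, 239.6]
ee_rot: [0.708, 0.706, -0.0, 0.0]
ft_force: [0.1, -0.7, -1.4]
grip_width: 0.28
grip_force: 25.0
```

```bash
python3 -m jog '[{"offset":[0.05,0,0.2],"twist":[0,0,0],"jaw":0},{"offset":[0.05,0,0.6],"twist":[0,0,0],"jaw":0},{"offset":[0.05,0,0.9],"twist":[0,0,0],"jaw":0},{"offset":[0.05,0,1],"twist":[0,0,0],"jaw":0},{"offset":[0.05,0,1],"twist":[0,0,0],"jaw":0},{"offset":[0.05,0,1],"twist":[0,0,0],"jaw":0}]'
python3 -m jog '[{"offset":[0,0,0.3],"twist":[0,0,0],"jaw":0},{"offset":[0,0,0.5],"twist":[0,0,0],"jaw":0},{"offset":[0,0,0.57],"twist":[0,0,0],"jaw":0},{"offset":[0,0,0.61],"twist":[0,0,0],"jaw":0},{"offset":[0,0,0.62],"twist":[0,0,0],"jaw":0},{"offset":[0,0,0.62],"twist":[0,0,0],"jaw":0.38},{"offset":[0,0,0.62],"twist":[0,0,0],"jaw":0.38},{"offset":[0,0,0.62],"twist":[0,0,0],"jaw":0.38},{"offset":[0,0,0.4],"twist":[0,0,0],"jaw":0.38},{"offset":[0,0,0],"twist":[0,0,0],"jaw":0.38}]'
python3 -m jog '[{"offset":[0,0,-0.4],"twist":[0,0,0],"jaw":0.55},{"offset":[-0.4,-0.2,-0.7],"twist":[0,0,0],"jaw":0.55},{"offset":[-0.8,-0.4,-0.9],"twist":[0,0,0],"jaw":0.55},{"offset":[-1,-0.6,-0.9],"twist":[0,0,0],"jaw":0.55}]'
python3 -m jog '[{"offset":[-0.5,0,0],"twist":[0,0,0],"jaw":0.55},{"offset":[-1,0,0],"twist":[0,0,0],"jaw":0.55},{"offset":[-1,0,0],"twist":[0,0,0],"jaw":0.55}]'
python3 -m jog '[{"offset":[-0.5,0,0],"twist":[0,0,0],"jaw":0.55},{"offset":[-1,0,0],"twist":[0,0,0],"jaw":0.55},{"offset":[-1,0,0],"twist":[0,0,0],"jaw":0.55}]'
python3 -m jog '[{"offset":[-0.5,0,0],"twist":[0,0,0],"jaw":0.55},{"offset":[-0.9,0,0],"twist":[0,0,0],"jaw":0.55},{"offset":[-0.9,0,0],"twist":[0,0,0],"jaw":0.55},{"offset":[-0.9,0,0],"twist":[0,0,0],"jaw":0.55},{"offset":[-0.9,0,0],"twist":[0,0,0],"jaw":0.55}]'
```

```text
t: 17.75
tcp_pos: [567.0, 194.7, 141.1]
ee_rot: [0.707, 0.707, 0.001, 0.0]
ft_force: [0.2, 1.3, -2.0]
grip_width: 0.277
grip_force: 25.0
t: 18.75
tcp_pos: [564.3, 194.3, 138.3]
ee_rot: [0.707, 0.707, -0.002, -0.001]
ft_force: [1.0, 0.2, -0.0]
grip_width: 0.38
grip_force: 0.0
t: 19.15
tcp_pos: [507.2, 92.0, 233.1]
ee_rot: [0.708, 0.706, 0.002, 0.002]
ft_force: [0.1, -1.3, -0.6]
grip_width: 0.55
grip_force: 0.0
t: 19.45
tcp_pos: [505.7, -12.9, 230.6]
ee_rot: [0.711, 0.704, -0.001, 0.002]
ft_force: [0.3, 0.2, 0.1]
grip_width: 0.549
grip_force: 0.0
t: 19.75
tcp_pos: [505.3, -112.8, 230.3]
ee_rot: [0.711, 0.704, -0.001, 0.002]
ft_force: [0.5, 0.5, -0.7]
grip_width: 0.548
grip_force: 0.0
t: 20.25
tcp_pos: [506.2, -193.6, 229.8]
ee_rot: [0.707, 0.707, 0.0, -0.0]
ft_force: [0.3, 0.5, 0.1]
grip_width: 0.548
grip_force: 0.0
```

```bash
python3 -m jog '[{"offset":[-0.03,0,0.2],"twist":[0,0,0],"jaw":0.55},{"offset":[-0.03,0,0.5],"twist":[0,0,0],"jaw":0.55},{"offset":[-0.03,0,0.8],"twist":[0,0,0],"jaw":0.55},{"offset":[-0.03,0,0.8],"twist":[0,0,0],"jaw":0.55}]'
python3 -c "
from h import *
im,c=snap('w4')
cv2.imwrite('pics/w4b.png',im); print(proj(c,[(506,-196.7,96)]))"
```

```text
t: 20.65
tcp_pos: [503.9, -195.5, 146.6]
ee_rot: [0.706, 0.708, -0.001, -0.003]
ft_force: [-0.0, -0.4, 0.6]
grip_width: 0.548
grip_force: 0.0
[[281.51695758 223.40697582]]
```

View pics/w4b.png

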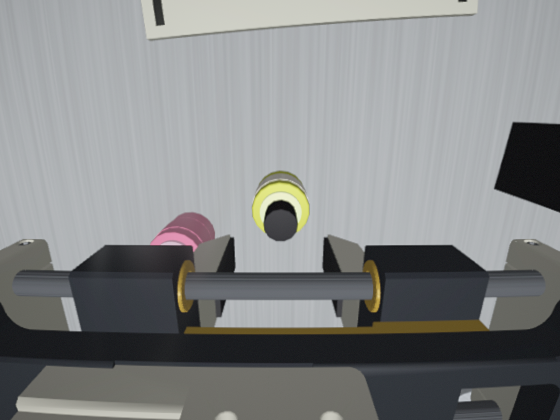

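```bash
python3 -m jog '[{"offset":[0,0.01,0.3],"twist":[0,0,0],"jaw":0.55},{"offset":[0,0.01,0.6],"twist":[0,0,0],"jaw":0.55},{"offset":[0,0.01,0.75],"twist":[0,0,0],"jaw":0.55},{"offset":[0,0.01,0.8],"twist":[0,0,0],"jaw":0.55},{"offset":[0,0.01,0.8],"twist":[0,0,0],"jaw":0},{"offset":[0,0.01,0.8],"twist":[0,0,0],"jaw":0},{"offset":[0,0.01,0.8],"twist":[0,0,0],"jaw":0},{"offset":[0,0.01,0.8],"twist":[0,0,0],"jaw":0},{"offset":[0,0.01,0.8],"twist":[0,0,0],"jaw":0}]'
python3 -m jog '[{"offset":[0,0,-0.2],"twist":[0,0,0],"jaw":0},{"offset":[0,0,-0.6],"twist":[0,0,0],"jaw":0},{"offset":[0,0,-1],"twist":[0,0,0],"jaw":0}]'
python3 -m jog '[{"offset":[0,0,-0.4],"twist":[0,0,0],"jaw":0},{"offset":[0.4,0,-0.7],"twist":[0,0,0],"jaw":0},{"offset":[0.8,0,-0.7],"twist":[0,0,0],"jaw":0},{"offset":[1,0,-0.7],"twist":[0,0,0],"jaw":0}]'
python3 -m jog '[{"offset":[0.4,0,0],"twist":[0,0,0],"jaw":0},{"offset":[0.8,0,0],"twist":[0,0,0],"jaw":0},{"offset":[1,0,0],"twist":[0,0,0],"jaw":0}]'
python3 -m jog '[{"offset":[0.4,0,0],"twist":[0,0,0],"jaw":0},{"offset":[0.8,0,0],"twist":[0,0,0],"jaw":0},{"offset":[1,0,0],"twist":[0,0,0],"jaw":0}]'
python3 -m jog '[{"offset":[0.4,0,0],"twist":[0,0,0],"jaw":0},{"offset":[0.8,0,0],"twist":[0,0,0],"jaw":0},{"offset":[0.96,-0.02,0],"twist":[0,0,0],"jaw":0},{"offset":[0.96,-0.02,0],"twist":[0,0,0],"jaw":0},{"offset":[0.96,-0.02,0],"twist":[0,0,0],"jaw":0},{"offset":[0.96,-0.02,0],"twist":[0,0,0],"jaw":0}]'
```

```text
t: 21.6
tcp_pos: [507.4, -198.2, 70.5]
ee_rot: [0.707, 0.707, 0.0, 0.001]
ft_force: [-1.5, -0.1, 7.1]
grip_width: 0.278
grip_force: 24.9
t: 21.9
tcp_pos: [506.1, -197.8, 170.3]
ee_rot: [0.707, 0.707, -0.001, -0.001]
ft_force: [1.5, 0.2, -2.9]
grip_width: 0.277
grip_force: 24.9
t: 22.3
tcp_pos: [507.4, -94.3, 240.9]
ee_rot: [0.706, 0.708, 0.001, 0.0]
ft_force: [1.4, -0.1, -2.3]
grip_width: 0.278
grip_force: 25.0
t: 22.6
tcp_pos: [506.5, 6.0, 239.7]
ee_rot: [0.706, 0.708, 0.0, -0.001]
ft_force: [-0.2, -1.0, -1.5]
grip_width: 0.277
grip_force: 25.0
t: 22.9
tcp_pos: [506.3, 106.0, 239.7]
ee_rot: [0.706, 0.708, 0.0, -0.001]
ft_force: [0.1, 0.1, -1.3]
grip_width: 0.28
grip_force: 25.0
t: 23.5
tcp_pos: [505.2, 196.4, 239.6]
ee_rot: [0.708, 0.706, -0.0, 0.0]
ft_force: [0.7, -1.1, -1.6]
grip_width: 0.279
grip_force: 25.0
```

```bash
python3 -m jog '[{"offset":[0.01,0,0.2],"twist":[0,0,0],"jaw":0},{"offset":[0.01,0,0.6],"twist":[0,0,0],"jaw":0},{"offset":[0.01,0,0.9],"twist":[0,0,0],"jaw":0},{"offset":[0.01,0,1],"twist":[0,0,0],"jaw":0},{"offset":[0.01,0,1],"twist":[0,0,0],"jaw":0},{"offset":[0.01,0,1],"twist":[0,0,0],"jaw":0}]'
python3 -m jog '[{"offset":[0,0,0.3],"twist":[0,0,0],"jaw":0},{"offset":[0,0,0.5],"twist":[0,0,0],"jaw":0},{"offset":[0,0,0.57],"twist":[0,0,0],"jaw":0},{"offset":[0,0,0.61],"twist":[0,0,0],"jaw":0},{"offset":[0,0,0.62],"twist":[0,0,0],"jaw":0},{"offset":[0,0,0.62],"twist":[0,0,0],"jaw":0.38},{"offset":[0,0,0.62],"twist":[0,0,0],"jaw":0.38},{"offset":[0,0,0.62],"twist":[0,0,0],"jaw":0.38},{"offset":[0,0,0.4],"twist":[0,0,0],"jaw":0.38},{"offset":[0,0,0],"twist":[0,0,0],"jaw":0.38}]'
python3 -m jog '[{"offset":[0,0,-0.4],"twist":[0,0,0],"jaw":0.5},{"offset":[0.2,0,-0.8],"twist":[0,0,0],"jaw":0.5},{"offset":[0.5,0,-0.9],"twist":[0,0,0],"jaw":0.5},{"offset":[0.5,0,-0.9],"twist":[0,0,0],"jaw":0.5},{"offset":[0.5,0,-0.9],"twist":[0,0,0],"jaw":0.5},{"offset":[0.5,0,-0.9],"twist":[0,0,0],"jaw":0.5}]'
python3 -c "
from h import *
im,c=snap('w5')
cv2.imwrite('pics/w5b.png',cv2.resize(im,None,fx=1.4,fy=1.4))"
```

```text
t: 24.1
tcp_pos: [506.0, 198.9, 141.0]
ee_rot: [0.707, 0.707, 0.001, 0.0]
ft_force: [1.0, -0.2, -1.6]
grip_width: 0.276
grip_force: 25.0
t: 25.1
tcp_pos: [503.4, 198.2, 138.5]
ee_rot: [0.707, 0.707, -0.002, -0.001]
ft_force: [0.5, -0.2, 0.2]
grip_width: 0.379
grip_force: 0.0
t: 25.7
tcp_pos: [504.8, 247.9, 229.1]
ee_rot: [0.707, 0.707, -0.001, 0.0]
ft_force: [-0.1, -0.4, -0.3]
grip_width: 0.502
grip_force: 0.0
```

View pics/w5b.png

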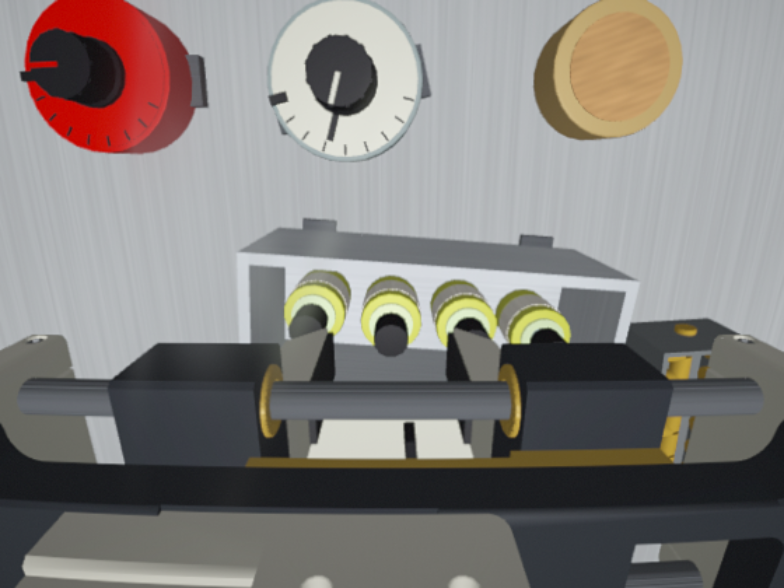

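Run:
```python
from h import *
np.set_printoptions(precision=1,suppress=True)
c=cam("wrist")
P=lambda l,z:plane(c,np.array(l)/1.4-.15,z)[:,:2]
face=P([(269,80),(421,80),(345,160),(345,0)],50);print(face,[(face[0,0]+face[1,0])/2,(face[2,1]+face[3,1])/2])
k=P([(340,72)],87)[0];print("knob",k)
z=P([(278,98)],51)[0];p=P([(331,139)],56)[0];w=P([(332,107),(337,72)],87)
a=lambda v:np.degrees(np.arctan2(v[1],v[0]))
for ctr in (k,np.array([(face[0,0]+face[1,0])/2,(face[2,1]+face[3,1])/2])):
    print(a(z-ctr),a(p-ctr),a(p-ctr)-a(z-ctr))
print(a(w[0]-w[1]),a(w[0]-k))
```

```text
[[415.7 381.5]
 [527.8 380.8]
 [470.4 323.8]
 [473.2 434.1]] [np.float64(471.71791699129267), np.float64(378.9667181581559)]
knob [472.4 379.4]
-168.09027406863655 -105.82378441783354 62.26648965080301
-168.45179280851355 -105.10523310542156 63.346559703091984
-100.45018492554856 -105.40031480148444
```

```bash
python3 -m jog '[{"offset":[0.4,-0.1,0],"twist":[0,0,0],"jaw":0.8},{"offset":[0.8,-0.33,0],"twist":[0,0,0],"jaw":0.8},{"offset":[1,-0.33,0],"twist":[0,0,0],"jaw":0.8},{"offset":[1,-0.33,0],"twist":[0,0,0],"jaw":0.8}]' 30
python3 -m jog '[{"offset":[0.31,0,0],"twist":[0,0,0],"jaw":0.8},{"offset":[0.31,0,0.3],"twist":[0,0,0],"jaw":0.8},{"offset":[0.31,0,0.7],"twist":[0,0,0],"jaw":0.8},{"offset":[0.31,0,1],"twist":[0,0,0],"jaw":0.8},{"offset":[0.31,0,1],"twist":[0,0,0],"jaw":0.8},{"offset":[0.31,0,1],"twist":[0,0,0],"jaw":0.8}]'
python3 -m jog '[{"offset":[0,0,0.3],"twist":[0,0,0],"jaw":0.8},{"offset":[0,0,0.55],"twist":[0,0,0],"jaw":0.8},{"offset":[0,0,0.66],"twist":[0,0,0],"jaw":0.8},{"offset":[0,0,0.66],"twist":[0,0,0],"jaw":0},{"offset":[0,0,0.66],"twist":[0,0,0],"jaw":0},{"offset":[0,0,0.66],"twist":[0,0,0],"jaw":0},{"offset":[0,0,0.66],"twist":[0,0,0],"jaw":0},{"offset":[0,0,0.66],"twist":[0,0,0],"jaw":0},{"offset":[0,0,0.66],"twist":[0,0,0],"jaw":0}]'
```

```text
t: 26.15
tcp_pos: [470.6, 351.9, 229.1]
ee_rot: [0.706, 0.709, -0.0, -0.001]
ft_force: [1.1, -0.4, 0.4]
grip_width: 0.782
grip_force: 0.0
t: 26.75
tcp_pos: [472.8, 378.7, 129.9]
ee_rot: [0.708, 0.707, -0.001, 0.0]
ft_force: [0.7, 0.5, 1.6]
grip_width: 0.8
grip_force: 0.0
t: 27.65
tcp_pos: [471.0, 380.6, 64.8]
ee_rot: [0.707, 0.707, -0.0, -0.001]
ft_force: [-5.5, -0.6, 8.4]
grip_width: 0.471
grip_force: 30.0
```

```bash
python3 -m jog '[{"offset":[0,0,0],"twist":[0,0,0.15],"jaw":0},{"offset":[0,0,0],"twist":[0,0,0.3],"jaw":0},{"offset":[0,0,0],"twist":[0,0,0.45],"jaw":0},{"offset":[0,0,0],"twist":[0,0,0.6],"jaw":0},{"offset":[0,0,0],"twist":[0,0,0.7],"jaw":0},{"offset":[0,0,0],"twist":[0,0,0.7],"jaw":0}]'
python3 -m jog '[{"offset":[0,0,0],"twist":[0,0,0.15],"jaw":0},{"offset":[0,0,0],"twist":[0,0,0.3],"jaw":0},{"offset":[0,0,0],"twist":[0,0,0.45],"jaw":0},{"offset":[0,0,0],"twist":[0,0,0.6],"jaw":0},{"offset":[0,0,0],"twist":[0,0,0.7],"jaw":0},{"offset":[0,0,0],"twist":[0,0,0.7],"jaw":0},{"offset":[0,0,0],"twist":[0,0,0.7],"jaw":0}]'
python3 -m jog '[{"offset":[0,0,0],"twist":[0,0,0],"jaw":0.8},{"offset":[0,0,0],"twist":[0,0,0],"jaw":0.8},{"offset":[0,0,0],"twist":[0,0,0],"jaw":0.8},{"offset":[0,0,-0.3],"twist":[0,0,0],"jaw":0.8},{"offset":[0,0,-0.7],"twist":[0,0,0],"jaw":0.8},{"offset":[0,0,-1],"twist":[0,0,0],"jaw":0.8},{"offset":[0,0,-1],"twist":[0,0,0],"jaw":0.8}]'
python3 -c "
from h import *
print(readout.observe()['joint_positions'])"
```

```text
t: 28.25
tcp_pos: [470.5, 380.7, 64.8]
ee_rot: [0.873, 0.488, -0.001, -0.001]
ft_force: [-6.9, -1.0, 9.5]
grip_width: 0.474
grip_force: 30.0
t: 28.95
tcp_pos: [470.2, 381.1, 64.8]
ee_rot: [0.972, 0.234, -0.001, -0.001]
ft_force: [-8.0, -0.7, 9.7]
grip_width: 0.48
grip_force: 30.0
t: 29.65
tcp_pos: [474.5, 381.5, 168.3]
ee_rot: [0.972, 0.233, 0.003, -0.002]
ft_force: [0.5, 1.0, -0.0]
grip_width: 0.799
grip_force: 0.0
[-0.92671959  0.45847947  0.23093618  1.70825391 -0.12236245  0.98107414
 -1.75166968]
```

```bash
python3 -m jog '[{"offset":[0,0,-0.1],"twist":[0,0,-0.18],"jaw":0.8},{"offset":[0,0,-0.2],"twist":[0,0,-0.36],"jaw":0.5},{"offset":[0,0,-0.3],"twist":[0,0,-0.54],"jaw":0.5},{"offset":[0,0,-0.4],"twist":[0,0,-0.72],"jaw":0.5},{"offset":[0,0,-0.5],"twist":[0,0,-0.9],"jaw":0.5},{"offset":[0,0,-0.6],"twist":[0,0,-1],"jaw":0.5},{"offset":[0,0,-0.6],"twist":[0,0,-1],"jaw":0.5}]'
python3 -m jog '[{"offset":[0,0,0],"twist":[0,0,-0.18],"jaw":0.5},{"offset":[0,0,0],"twist":[0,0,-0.36],"jaw":0.5},{"offset":[0,0,0],"twist":[0,0,-0.4],"jaw":0.5},{"offset":[0,0,0],"twist":[0,0,-0.4],"jaw":0.5},{"offset":[0,0,0],"twist":[0,0,-0.4],"jaw":0.5}]'
python3 -m jog '[{"offset":[-0.4,0.1,0],"twist":[0,0,0],"jaw":0.5},{"offset":[-0.8,0.2,0],"twist":[0,0,0],"jaw":0.5},{"offset":[-1,0.4,0],"twist":[0,0,0],"jaw":0.5},{"offset":[-1,0.4,0],"twist":[0,0,0],"jaw":0.5},{"offset":[-1,0.4,0],"twist":[0,0,0],"jaw":0.5}]'
python3 - <<'E'
from h import *
im,c=snap('w6')
np.set_printoptions(precision=1,suppress=True)
uv=proj(c,[(472,379,50)])[0];print(uv)
x,y=np.clip((uv-[90,60]).astype(int),0,None);crop=im[y:y+120,x:x+180]
cv2.imwrite('pics/w6b.png',cv2.resize(crop,None,fx=4,fy=4,interpolation=2));print(x,y)
E
```

```text
t: 30.35
tcp_pos: [472.7, 380.1, 224.4]
ee_rot: [0.809, 0.588, 0.001, -0.0]
ft_force: [-0.1, -0.5, -0.0]
grip_width: 0.501
grip_force: 0.0
t: 30.85
tcp_pos: [472.0, 379.9, 223.3]
ee_rot: [0.709, 0.706, -0.0, -0.0]
ft_force: [0.3, -0.8, -0.3]
grip_width: 0.499
grip_force: 0.0
t: 31.35
tcp_pos: [512.3, 279.7, 223.7]
ee_rot: [0.708, 0.706, 0.0, -0.0]
ft_force: [0.3, -0.3, -0.3]
grip_width: 0.503
grip_force: 0.0
[239.2  91.5]
149 31
```

View pics/w6b.png

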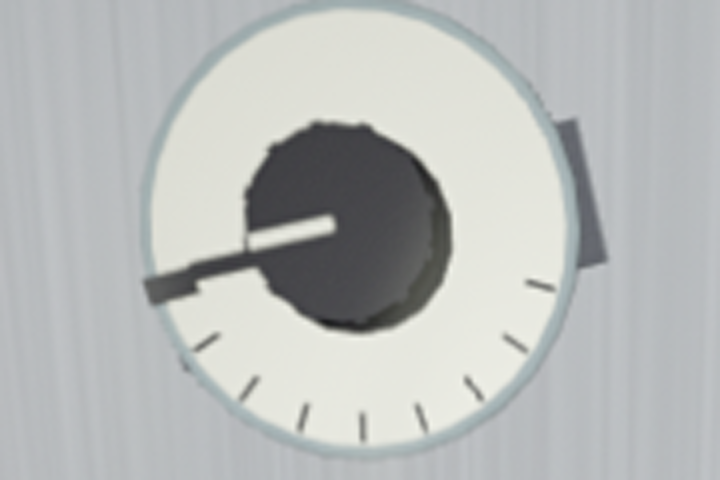

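Run:
```python
from h import *
c=cam("wrist")
P=lambda l,z:plane(c,np.array(l)/4+(149,31)-.35,z)[:,:2]
f=P([(150,225),(570,225),(357,450),(352,8)],50);ctr=np.array([f[:2,0].mean(),f[2:,1].mean()]);k=P([(342,222)],87)[0];print(ctr,k)
a=lambda v:np.degrees(np.arctan2(v[1],v[0]))
for C in(ctr,k,np.array([472,379.2])): print(a(P([(172,287)],51)[0]-C), [a(P([(193,274)],z)[0]-C) for z in(53,56,59)])
p=P([(192,274),(256,258)],56);print(a(p[0]-p[1])); w=P([(250,241),(335,223)],87);print(a(w[0]-w[1]))
t=P([(540,285),(515,343),(474,388),(422,418),(363,426),(304,418),(248,388),(205,343)],50)
print([round(a(q-ctr),1) for q in t])
```

```text
[470.4179357  381.52925512] [471.06918898 382.04425614]
-166.38568193669767 [np.float64(-168.37431135508703), np.float64(-167.97034037525017), np.float64(-167.55268039425061)]
-166.00191352833954 [np.float64(-167.89932399774392), np.float64(-167.49436464537416), np.float64(-167.07596718642128)]
-169.2836547762656 [np.float64(-171.65560665778077), np.float64(-171.315979907917), np.float64(-170.9648755405466)]
-167.3268994375157
-169.19346609594726
[np.float64(-14.4), np.float64(-33.6), np.float64(-52.6), np.float64(-71.8), np.float64(-90.9), np.float64(-109.8), np.float64(-129.4), np.float64(-148.0)]
```

```bash
python3 -m jog '[{"offset":[-0.5,0,0],"twist":[0,0,0],"jaw":0.5},{"offset":[-1,0.15,0],"twist":[0,0,0],"jaw":0.5},{"offset":[-1,0.15,0],"twist":[0,0,0],"jaw":0.5}]'
python3 -m jog '[{"offset":[-0.5,0,0],"twist":[0,0,0],"jaw":0.5},{"offset":[-1,0,0],"twist":[0,0,0],"jaw":0.5},{"offset":[-1,0,0],"twist":[0,0,0],"jaw":0.5}]'
python3 -m jog '[{"offset":[-0.5,0,0],"twist":[0,0,0],"jaw":0.5},{"offset":[-1,0,0],"twist":[0,0,0],"jaw":0.5},{"offset":[-1,0,0],"twist":[0,0,0],"jaw":0.5},{"offset":[-1,0,0],"twist":[0,0,0],"jaw":0.5},{"offset":[-1,0,0],"twist":[0,0,0],"jaw":0.5}]'
python3 - <<'E'
from h import *
im,c=snap('w7')
cv2.imwrite('pics/w7b.png',cv2.resize(im[:300],None,fx=1.4,fy=1.4))
E
```

```text
t: 31.7
tcp_pos: [528.4, 173.8, 223.9]
ee_rot: [0.71, 0.704, -0.001, 0.001]
ft_force: [0.5, -0.6, 0.5]
grip_width: 0.505
grip_force: 0.0
t: 32.0
tcp_pos: [527.0, 73.5, 223.9]
ee_rot: [0.71, 0.704, -0.001, 0.001]
ft_force: [0.1, 0.3, -0.8]
grip_width: 0.497
grip_force: 0.0
t: 32.5
tcp_pos: [527.1, -17.8, 223.7]
ee_rot: [0.706, 0.708, 0.0, -0.0]
ft_force: [-0.3, 0.5, 0.0]
grip_width: 0.497
grip_force: 0.0
```

View pics/w7b.png

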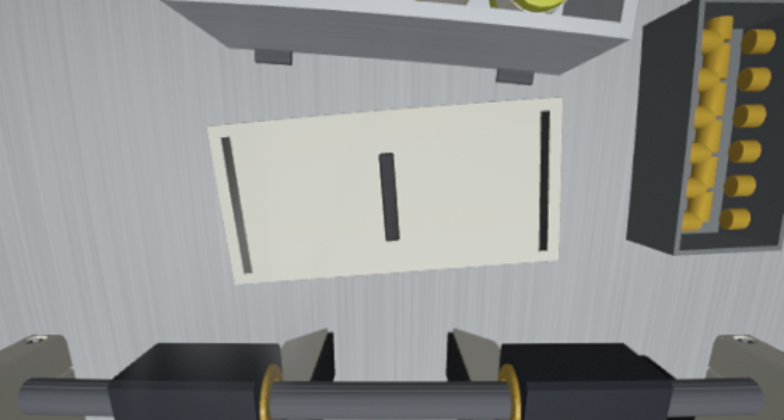

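Run:
```python
from h import *
np.set_printoptions(precision=1,suppress=True)
c=cam("wrist");s=readout.observe()
P=lambda l,z:plane(c,np.array(l)/1.4-.15,z)[:,:2]
l=P([(208,126),(562,98),(558,261),(235,284)],8);print("lid",l.mean(0),np.degrees(np.arctan2(*(l[1]+l[2]-l[0]-l[3])[::-1])))
g=P([(386,154),(392,240)],42);print("grip",g,g.mean(0),np.degrees(np.arctan2(*(g[1]-g[0])[::-1])))
print(s['tcp_pos'],R.from_quat(s['ee_rot']).as_matrix())
```

```text
lid [527.   29.2] 4.390248689284629
grip [[524.   63.2]
 [528.9  -4. ]] [526.4  29.6] -85.82814113436552
[527.1 -17.7 223.6] [[-0.  1. -0.]
 [ 1.  0.  0.]
 [ 0. -0. -1.]]
```

```bash
python3 -m jog '[{"offset":[0.2,0,0.2],"twist":[0,0,-0.098],"jaw":0.5},{"offset":[0.47,0,0.5],"twist":[0,0,-0.098],"jaw":0.5},{"offset":[0.47,0,0.9],"twist":[0,0,-0.098],"jaw":0.5},{"offset":[0.47,0,1],"twist":[0,0,-0.098],"jaw":0.5},{"offset":[0.47,0,1],"twist":[0,0,-0.098],"jaw":0.5},{"offset":[0.47,0,1],"twist":[0,0,-0.098],"jaw":0.5}]' 50
python3 -m jog '[{"offset":[0,0,0.3],"twist":[0,0,0],"jaw":0.5},{"offset":[0,0,0.7],"twist":[0,0,0],"jaw":0.5},{"offset":[0,0,0.9],"twist":[0,0,0],"jaw":0.5},{"offset":[0,0,1],"twist":[0,0,0],"jaw":0.5},{"offset":[0,0,1],"twist":[0,0,0],"jaw":0.5}]'
python3 -m jog '[{"offset":[0,0,0.06],"twist":[0,0,0],"jaw":0.5},{"offset":[0,0,0.11],"twist":[0,0,0],"jaw":0.5},{"offset":[0,0,0.11],"twist":[0,0,0],"jaw":0},{"offset":[0,0,0.11],"twist":[0,0,0],"jaw":0},{"offset":[0,0,0.11],"twist":[0,0,0],"jaw":0},{"offset":[0,0,0.11],"twist":[0,0,0],"jaw":0},{"offset":[0,0,0.11],"twist":[0,0,0],"jaw":0},{"offset":[0,0,0.11],"twist":[0,0,0],"jaw":0},{"offset":[0,0,0.11],"twist":[0,0,0],"jaw":0}]'
```

```text
t: 33.15
tcp_pos: [527.9, 27.0, 125.0]
ee_rot: [0.679, 0.734, 0.0, 0.0]
ft_force: [-0.1, 0.1, 0.8]
grip_width: 0.499
grip_force: 0.0
t: 33.65
tcp_pos: [527.5, 26.8, 24.1]
ee_rot: [0.68, 0.734, 0.0, 0.0]
ft_force: [0.2, 0.4, 0.0]
grip_width: 0.5
grip_force: 0.0
t: 34.55
tcp_pos: [527.0, 27.0, 12.9]
ee_rot: [0.679, 0.734, 0.0, 0.0]
ft_force: [-1.4, 0.0, 2.4]
grip_width: 0.131
grip_force: 50.0
```

```bash
python3 -m jog '[{"offset":[0,0,-0.1],"twist":[0,0,0],"jaw":0},{"offset":[0,0,-0.3],"twist":[0,0,0],"jaw":0},{"offset":[0,0,-0.6],"twist":[0,0,0],"jaw":0},{"offset":[0,0,-0.9],"twist":[0,0,0],"jaw":0},{"offset":[0,0,-1],"twist":[0,0,0],"jaw":0}]'
python3 -m jog '[{"offset":[0,0,-0.3],"twist":[0,0,0],"jaw":0},{"offset":[0,0,-0.6],"twist":[0,0,0],"jaw":0},{"offset":[0.2,0,-0.6],"twist":[0,0,0],"jaw":0},{"offset":[0.4,0.05,-0.6],"twist":[0,0,0],"jaw":0},{"offset":[0.6,0.08,-0.6],"twist":[0,0,0],"jaw":0},{"offset":[0.8,0.1,-0.6],"twist":[0,0,0],"jaw":0}]'
python3 -m jog '[{"offset":[0.2,0.03,0],"twist":[0,0,0],"jaw":0},{"offset":[0.4,0.06,0],"twist":[0,0,0.04],"jaw":0},{"offset":[0.6,0.08,0],"twist":[0,0,0.08],"jaw":0},{"offset":[0.8,0.1,0],"twist":[0,0,0.12],"jaw":0},{"offset":[0.87,0.116,0],"twist":[0,0,0.16],"jaw":0},{"offset":[0.87,0.116,0],"twist":[0,0,0.189],"jaw":0},{"offset":[0.87,0.116,0],"twist":[0,0,0.189],"jaw":0},{"offset":[0.87,0.116,0],"twist":[0,0,0.189],"jaw":0}]'
python3 - <<'E'
from h import *
im,c=snap('w8')
cv2.imwrite('pics/w8b.png',cv2.resize(im,None,fx=1.4,fy=1.4))
E
```

```text
t: 35.05
tcp_pos: [528.3, 27.0, 115.6]
ee_rot: [0.68, 0.734, 0.002, 0.001]
ft_force: [0.5, -0.9, -4.9]
grip_width: 0.126
grip_force: 50.0
t: 35.65
tcp_pos: [530.2, 108.1, 171.9]
ee_rot: [0.679, 0.734, -0.001, -0.0]
ft_force: [-0.2, 0.2, -4.5]
grip_width: 0.129
grip_force: 50.0
t: 36.45
tcp_pos: [535.5, 194.0, 172.3]
ee_rot: [0.732, 0.681, -0.001, 0.0]
ft_force: [0.1, -0.1, -4.6]
grip_width: 0.126
grip_force: 50.0
```

View pics/w8b.png

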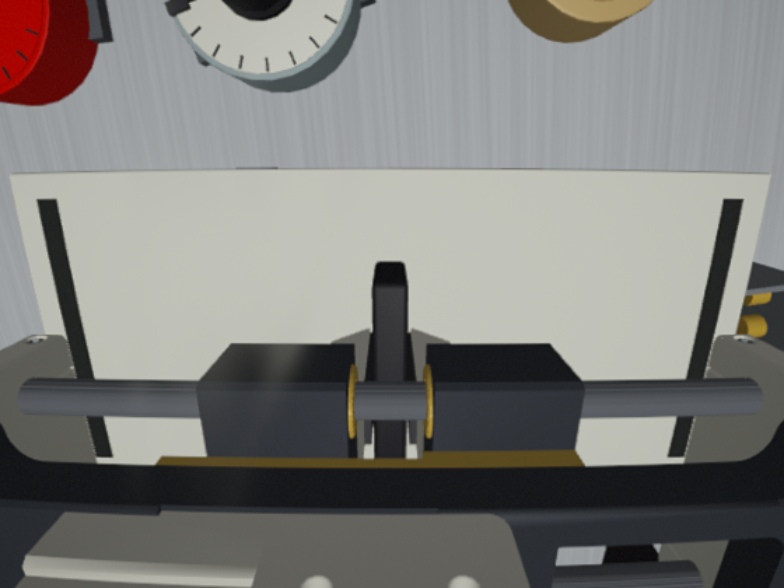

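Run:
```python
from h import *
np.set_printoptions(precision=2,suppress=True)
c=cam("wrist");s=readout.observe();z=s['tcp_pos'][2]-12.7+8
l=plane(c,np.array([(12.5,175),(769,173)])/1.4-.15,z)[:,:2];d=l[1]-l[0];L=np.linalg.norm(d);u=d/L
print(l,L,np.degrees(np.arctan2(u[1],u[0])),"centre",l.mean(0)-70*np.array([-u[1],u[0]]),s['tcp_pos'])
M=R.from_quat(s['ee_rot']).as_matrix();print(M[:,:2])
```

```text
[[394.39 276.46]
 [688.13 256.02]] 294.4548960052893 -3.9817448018278343 centre [536.4  196.41] [535.66 194.   172.49]
[[ 0.07  1.  ]
 [ 1.   -0.07]
 [-0.   -0.  ]]
```

```bash
python3 -m jog '[{"offset":[0.005,-0.01,0.15],"twist":[0,0,0],"jaw":0},{"offset":[0.005,-0.01,0.3],"twist":[0,0,0],"jaw":0},{"offset":[0.005,-0.01,0.4],"twist":[0,0,0],"jaw":0},{"offset":[0.005,-0.01,0.44],"twist":[0,0,0],"jaw":0},{"offset":[0.005,-0.01,0.46],"twist":[0,0,0],"jaw":0},{"offset":[0.005,-0.01,0.47],"twist":[0,0,0],"jaw":0},{"offset":[0.005,-0.01,0.47],"twist":[0,0,0],"jaw":0}]'
```

```text
t: 37.2
tcp_pos: [535.1, 195.8, 126.2]
ee_rot: [0.732, 0.681, 0.0, 0.0]
ft_force: [-0.2, 0.1, -4.3]
grip_width: 0.128
grip_force: 50.0
```

```bash
python3 -m jog '[{"offset":[0,0,0.01],"twist":[0,0,0],"jaw":0},{"offset":[0,0,0.015],"twist":[0,0,0],"jaw":0},{"offset":[0,0,0.02],"twist":[0,0,0],"jaw":0},{"offset":[0,0,0.02],"twist":[0,0,0],"jaw":0}]'
```

```text
t: 37.6
tcp_pos: [535.1, 195.9, 124.9]
ee_rot: [0.732, 0.681, 0.001, 0.0]
ft_force: [-3.1, -1.2, 7.6]
grip_width: 0.122
grip_force: 50.0
```

```bash
python3 -m jog '[{"offset":[0,0,0],"twist":[0,0,0],"jaw":0.3},{"offset":[0,0,0],"twist":[0,0,0],"jaw":0.4},{"offset":[0,0,0],"twist":[0,0,0],"jaw":0.4},{"offset":[0,0,0],"twist":[0,0,0],"jaw":0.4},{"offset":[0,0,-0.2],"twist":[0,0,0],"jaw":0.4},{"offset":[0,0,-0.6],"twist":[0,0,0],"jaw":0.4},{"offset":[0,0,-1],"twist":[0,0,0],"jaw":0.4}]'
python3 -m jog '[{"offset":[-0.4,0,-0.3],"twist":[0,0,0],"jaw":0.4},{"offset":[-0.8,0,-0.7],"twist":[0,0,0],"jaw":0},{"offset":[-1,0,-0.9],"twist":[0,0,0],"jaw":0},{"offset":[-1,0,-0.9],"twist":[0,0,0],"jaw":0},{"offset":[-1,0,-0.9],"twist":[0,0,0],"jaw":0}]'
python3 - <<'E'
from h import *
im,c=snap('w9')
cv2.imwrite('pics/w9b.png',cv2.resize(im[:280],None,fx=1.4,fy=1.4))
E
```

```text
t: 38.3
tcp_pos: [534.2, 195.5, 224.3]
ee_rot: [0.732, 0.681, -0.001, -0.0]
ft_force: [1.0, 0.7, 0.5]
grip_width: 0.4
grip_force: 0.0
t: 38.8
tcp_pos: [527.8, 95.9, 314.0]
ee_rot: [0.732, 0.681, 0.001, 0.0]
ft_force: [-0.6, 0.6, -0.9]
grip_width: 0.103
grip_force: 0.0
```

View pics/w9b.png

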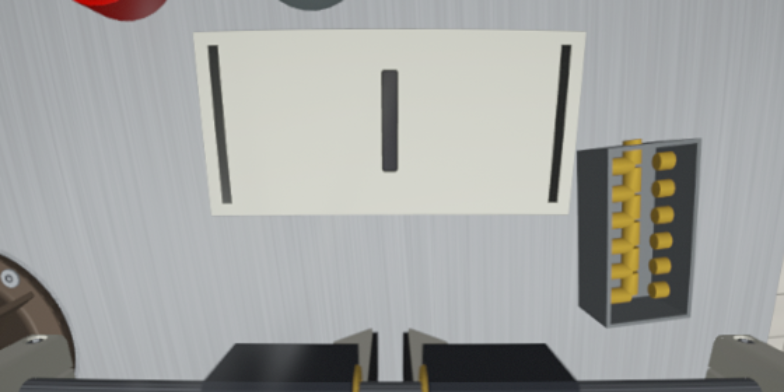

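```bash
python3 - <<'E'
from h import *
np.set_printoptions(precision=1,suppress=True)
c=cam("wrist")
P=lambda l,z:plane(c,np.array(l)/1.4-.15,z)[:,:2]
l=P([(193.5,33),(586,33),(570,214),(212,215)],120);print(l,l.mean(0),np.degrees(np.arctan2(*(l[1]+l[2]-l[0]-l[3])[::-1])))
print(P([(389.5,71),(389.5,171)],154).mean(0))
E
python3 -m jog '[{"offset":[-0.5,0,0],"twist":[0,0,0],"jaw":0},{"offset":[-1,0,0],"twist":[0,0,0],"jaw":0},{"offset":[-1,0,0],"twist":[0,0,0],"jaw":0}]'
python3 -m jog '[{"offset":[-0.5,0,0],"twist":[0,0,0],"jaw":0},{"offset":[-1,0,0],"twist":[0,0,0],"jaw":0},{"offset":[-1,0,0],"twist":[0,0,0],"jaw":0}]'
python3 -m jog '[{"offset":[-0.5,0,0],"twist":[0,0,0],"jaw":0},{"offset":[-1,0,0],"twist":[0,0,0],"jaw":0},{"offset":[-1,0,0],"twist":[0,0,0],"jaw":0}]'
python3 -m jog '[{"offset":[-0.5,0,0],"twist":[0,0,0],"jaw":0},{"offset":[-1,0,0],"twist":[0,0,0],"jaw":0},{"offset":[-1,0,0],"twist":[0,0,0],"jaw":0}]'
python3 -m jog '[{"offset":[-0.5,0,0],"twist":[0,0,0],"jaw":0},{"offset":[-1,0,0],"twist":[0,0,0],"jaw":0},{"offset":[-1,0,0],"twist":[0,0,0],"jaw":0},{"offset":[-1,0,0],"twist":[0,0,0],"jaw":0},{"offset":[-1,0,0],"twist":[0,0,0],"jaw":0}]'
python3 - <<'E'
from h import *
im,c=snap('w10')
cv2.imwrite('pics/w10b.png',cv2.resize(im,None,fx=1.4,fy=1.4))
print(proj(c,[(475,-373,200),(640,-390,100),(586,-336,10)])*1.4)
E
```

```text
[[391.  277.8]
 [687.4 256.8]
 [679.4 119.9]
 [381.6 140.2]] [534.9 198.7] -3.9720674306580483
[534.2 198.7]
t: 39.15
tcp_pos: [519.5, -10.1, 312.5]
ee_rot: [0.735, 0.679, -0.002, 0.0]
ft_force: [-0.1, 0.8, 1.2]
grip_width: 0.003
grip_force: 0.0
t: 39.45
tcp_pos: [512.0, -109.8, 312.6]
ee_rot: [0.735, 0.678, -0.002, 0.0]
ft_force: [0.3, -0.0, -0.3]
grip_width: 0.007
grip_force: 0.0
t: 39.75
tcp_pos: [504.4, -209.5, 312.5]
ee_rot: [0.735, 0.678, -0.002, 0.0]
ft_force: [0.5, 0.0, 1.0]
grip_width: 0.002
grip_force: 0.0
t: 40.05
tcp_pos: [496.9, -309.1, 312.3]
ee_rot: [0.735, 0.678, -0.002, 0.0]
ft_force: [-0.4, -0.9, -0.5]
grip_width: 0.008
grip_force: 0.0
t: 40.55
tcp_pos: [493.0, -400.6, 312.5]
ee_rot: [0.731, 0.682, 0.0, -0.001]
ft_force: [1.1, 1.3, 0.3]
grip_width: 0.002
grip_force: 0.0
[[359.07580025 239.71074484]
 [554.60387512 226.22153004]
 [473.50541772 166.21715274]]
```

View pics/w10b.png

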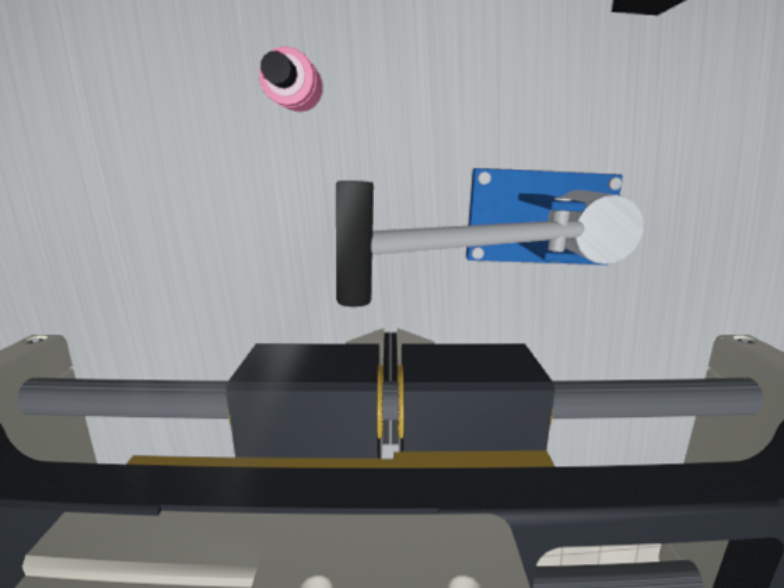

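Run:
```python
from h import *
np.set_printoptions(precision=2,suppress=True)
c=cam("wrist");s=readout.observe()
P=lambda l,z:plane(c,np.array(l)/1.4-.15,z)[:,:2]
h=P([(354.5,183),(353.5,304)],200);print(h,h.mean(0),np.linalg.norm(h[0]-h[1]))
b=P([(473,169),(622,176)],10);print("base",b,np.degrees(np.arctan2(*(b[1]-b[0])[::-1])))
M=R.from_quat(s['ee_rot']).as_matrix();d=np.array([*h.mean(0),212])-s['tcp_pos'];print(s['tcp_pos'],M.T@d,M)
```

```text
[[ 475.24 -336.87]
 [ 467.26 -416.42]] [ 471.25 -376.65] 79.95217314575544
base [[ 585.45 -338.55]
 [ 746.65 -355.32]] -5.937021453280335
[ 493.01 -400.55  312.94] [ 22.18 -23.28 100.99] [[ 0.07  1.   -0.  ]
 [ 1.   -0.07  0.  ]
 [ 0.   -0.   -1.  ]]
```

```bash
python3 -m jog '[{"offset":[0.22,-0.23,0.3],"twist":[0,0,0],"jaw":0},{"offset":[0.22,-0.23,0.7],"twist":[0,0,0],"jaw":0},{"offset":[0.22,-0.23,0.95],"twist":[0,0,0],"jaw":0},{"offset":[0.22,-0.23,0.95],"twist":[0,0,0],"jaw":0},{"offset":[0.22,-0.23,0.95],"twist":[0,0,0],"jaw":0}]' 40
python3 -m jog '[{"offset":[0,-0.04,0.14],"twist":[0,0,0],"jaw":0},{"offset":[0,-0.12,0.3],"twist":[0,0,0],"jaw":0},{"offset":[0,-0.17,0.44],"twist":[0,0,0],"jaw":0},{"offset":[0,-0.21,0.6],"twist":[0,0,0],"jaw":0},{"offset":[0,-0.25,0.8],"twist":[0,0,0],"jaw":0},{"offset":[0,-0.27,1],"twist":[0,0,0],"jaw":0},{"offset":[0,-0.27,1],"twist":[0,0,0],"jaw":0}]'
```

```text
t: 41.1
tcp_pos: [471.3, -378.2, 219.4]
ee_rot: [0.731, 0.682, 0.0, -0.0]
ft_force: [0.5, -0.4, 0.5]
grip_width: 0.002
grip_force: 0.0
t: 41.8
tcp_pos: [443.1, -377.9, 119.4]
ee_rot: [0.732, 0.681, -0.0, 0.0]
ft_force: [-6.4, 1.6, 8.9]
grip_width: 0.007
grip_force: 4.5
```

Contact is good (about 9 N). Finish the stroke and let it back up.

```bash
python3 -m jog '[{"offset":[0,0.01,0.2],"twist":[0,0,0],"jaw":0},{"offset":[0,0.04,0.4],"twist":[0,0,0],"jaw":0},{"offset":[0,0.06,0.56],"twist":[0,0,0],"jaw":0},{"offset":[0,0.07,0.6],"twist":[0,0,0],"jaw":0},{"offset":[0,0.07,0.61],"twist":[0,0,0],"jaw":0},{"offset":[0,0.07,0.61],"twist":[0,0,0],"jaw":0}]'
```

```text
t: 42.4
tcp_pos: [451.0, -379.6, 60.3]
ee_rot: [0.732, 0.681, -0.0, 0.001]
ft_force: [-7.4, -0.3, 11.1]
grip_width: 0.003
grip_force: 5.2
```

```bash
python3 -m jog '[{"offset":[0,0.01,0.03],"twist":[0,0,0],"jaw":0},{"offset":[0,0.01,0.05],"twist":[0,0,0],"jaw":0},{"offset":[0,0.01,0.05],"twist":[0,0,0],"jaw":0}]'
python3 -m jog '[{"offset":[0,0,-0.2],"twist":[0,0,0],"jaw":0},{"offset":[0,-0.06,-0.45],"twist":[0,0,0],"jaw":0},{"offset":[0,-0.07,-0.66],"twist":[0,0,0],"jaw":0},{"offset":[0,-0.06,-0.9],"twist":[0,0,0],"jaw":0},{"offset":[0,-0.05,-1],"twist":[0,0,0],"jaw":0}]'
python3 -m jog '[{"offset":[0,0.06,-0.2],"twist":[0,0,0],"jaw":0},{"offset":[0,0.16,-0.4],"twist":[0,0,0],"jaw":0},{"offset":[0,0.24,-0.62],"twist":[0,0,0],"jaw":0},{"offset":[0,0.24,-0.66],"twist":[0,0,0],"jaw":0},{"offset":[0,0.24,-0.66],"twist":[0,0,0],"jaw":0}]'
python3 -c "
from h import *
cv2.imwrite('pics/u1.png',vision.capture('side'))"
```

```text
t: 42.7
tcp_pos: [452.1, -379.7, 56.9]
ee_rot: [0.732, 0.681, 0.0, 0.002]
ft_force: [-12.0, 4.7, 27.8]
grip_width: 0.002
grip_force: 13.8
t: 43.2
tcp_pos: [450.6, -379.0, 158.4]
ee_rot: [0.732, 0.682, 0.002, 0.005]
ft_force: [3.6, -1.2, 4.2]
grip_width: 0.007
grip_force: 2.4
t: 43.7
tcp_pos: [471.7, -379.6, 220.9]
ee_rot: [0.732, 0.682, 0.001, 0.002]
ft_force: [0.1, 0.5, 0.6]
grip_width: 0.002
grip_force: 0.0
```

```bash
python3 -m jog '[{"offset":[0,-0.04,0.14],"twist":[0,0,0],"jaw":0},{"offset":[0,-0.12,0.3],"twist":[0,0,0],"jaw":0},{"offset":[0,-0.17,0.44],"twist":[0,0,0],"jaw":0},{"offset":[0,-0.21,0.6],"twist":[0,0,0],"jaw":0},{"offset":[0,-0.25,0.8],"twist":[0,0,0],"jaw":0},{"offset":[0,-0.27,1],"twist":[0,0,0],"jaw":0},{"offset":[0,-0.27,1],"twist":[0,0,0],"jaw":0}]'
python3 -m jog '[{"offset":[0,0.01,0.2],"twist":[0,0,0],"jaw":0},{"offset":[0,0.04,0.4],"twist":[0,0,0],"jaw":0},{"offset":[0,0.06,0.56],"twist":[0,0,0],"jaw":0},{"offset":[0,0.07,0.61],"twist":[0,0,0],"jaw":0},{"offset":[0,0.07,0.63],"twist":[0,0,0],"jaw":0},{"offset":[0,0.07,0.63],"twist":[0,0,0],"jaw":0}]'
python3 -m jog '[{"offset":[0,0,-0.2],"twist":[0,0,0],"jaw":0},{"offset":[0,-0.06,-0.45],"twist":[0,0,0],"jaw":0},{"offset":[0,-0.07,-0.66],"twist":[0,0,0],"jaw":0},{"offset":[0,-0.06,-0.9],"twist":[0,0,0],"jaw":0},{"offset":[0,-0.05,-1],"twist":[0,0,0],"jaw":0}]'
python3 -m jog '[{"offset":[0,0.06,-0.2],"twist":[0,0,0],"jaw":0},{"offset":[0,0.16,-0.4],"twist":[0,0,0],"jaw":0},{"offset":[0,0.25,-0.6],"twist":[0,0,0],"jaw":0},{"offset":[0,0.25,-0.64],"twist":[0,0,0],"jaw":0},{"offset":[0,0.25,-0.64],"twist":[0,0,0],"jaw":0}]'
```

```text
t: 44.45
tcp_pos: [440.6, -377.0, 116.7]
ee_rot: [0.733, 0.681, -0.001, -0.002]
ft_force: [-6.3, 0.8, 8.7]
grip_width: 0.007
grip_force: 4.5
t: 45.05
tcp_pos: [449.3, -378.8, 57.3]
ee_rot: [0.732, 0.681, -0.0, -0.0]
ft_force: [-7.9, 1.1, 19.6]
grip_width: 0.005
grip_force: 10.2
t: 45.55
tcp_pos: [447.7, -378.1, 159.0]
ee_rot: [0.732, 0.681, 0.001, 0.003]
ft_force: [3.4, -1.1, 4.5]
grip_width: 0.004
grip_force: 2.4
t: 46.05
tcp_pos: [470.5, -379.1, 219.9]
ee_rot: [0.732, 0.681, 0.0, 0.0]
ft_force: [0.3, -0.1, -0.3]
grip_width: 0.004
grip_force: 0.0
```

```bash
python3 -m jog '[{"offset":[0,-0.04,0.14],"twist":[0,0,0],"jaw":0},{"offset":[0,-0.12,0.3],"twist":[0,0,0],"jaw":0},{"offset":[0,-0.17,0.44],"twist":[0,0,0],"jaw":0},{"offset":[0,-0.21,0.6],"twist":[0,0,0],"jaw":0},{"offset":[0,-0.25,0.8],"twist":[0,0,0],"jaw":0},{"offset":[0,-0.26,1],"twist":[0,0,0],"jaw":0},{"offset":[0,-0.26,1],"twist":[0,0,0],"jaw":0}]'
python3 -m jog '[{"offset":[0,0.01,0.2],"twist":[0,0,0],"jaw":0},{"offset":[0,0.04,0.4],"twist":[0,0,0],"jaw":0},{"offset":[0,0.06,0.56],"twist":[0,0,0],"jaw":0},{"offset":[0,0.07,0.61],"twist":[0,0,0],"jaw":0},{"offset":[0,0.07,0.63],"twist":[0,0,0],"jaw":0},{"offset":[0,0.07,0.63],"twist":[0,0,0],"jaw":0}]'
python3 -m jog '[{"offset":[0,0,-0.2],"twist":[0,0,0],"jaw":0},{"offset":[0,-0.06,-0.45],"twist":[0,0,0],"jaw":0},{"offset":[0,-0.07,-0.66],"twist":[0,0,0],"jaw":0},{"offset":[0,-0.06,-0.9],"twist":[0,0,0],"jaw":0},{"offset":[0,-0.05,-1],"twist":[0,0,0],"jaw":0}]'
python3 -m jog '[{"offset":[0,0.06,-0.2],"twist":[0,0,0],"jaw":0},{"offset":[0,0.16,-0.4],"twist":[0,0,0],"jaw":0},{"offset":[0,0.25,-0.6],"twist":[0,0,0],"jaw":0},{"offset":[0,0.25,-0.9],"twist":[0,0,0],"jaw":0},{"offset":[0,0.25,-1],"twist":[0,0,0],"jaw":0}]'
python3 -m jog '[{"offset":[0.4,0,-0.5],"twist":[0,0,0],"jaw":0},{"offset":[0.8,0,-0.5],"twist":[0,0,0],"jaw":0},{"offset":[1,0,-0.5],"twist":[0,0,0],"jaw":0},{"offset":[1,0,-0.5],"twist":[0,0,0],"jaw":0},{"offset":[1,0,-0.5],"twist":[0,0,0],"jaw":0}]'
python3 - <<'E'
from h import *
a,b=cv2.imread('pics/scene0.png'),vision.capture('scene'); c,d=cv2.imread('pics/side0.png'),vision.capture('side')
cv2.imwrite('pics/fin.png',np.hstack([cv2.resize(b[150:400,80:460],(400,263)),cv2.resize(d[120:400,80:460],(400,295))[:263]]))
E
```

```text
t: 46.75
tcp_pos: [440.5, -376.8, 116.9]
ee_rot: [0.733, 0.681, -0.001, -0.003]
ft_force: [-5.8, 1.2, 8.6]
grip_width: 0.004
grip_force: 4.5
t: 47.35
tcp_pos: [449.2, -378.6, 57.3]
ee_rot: [0.733, 0.681, -0.001, -0.001]
ft_force: [-7.4, 1.0, 18.4]
grip_width: 0.004
grip_force: 9.5
t: 47.85
tcp_pos: [447.9, -377.9, 159.1]
ee_rot: [0.732, 0.681, 0.001, 0.002]
ft_force: [3.5, -1.6, 4.3]
grip_width: 0.004
grip_force: 2.4
t: 48.35
tcp_pos: [471.8, -379.7, 258.5]
ee_rot: [0.732, 0.681, 0.0, 0.001]
ft_force: [1.1, -0.2, 0.1]
grip_width: 0.007
grip_force: 0.0
t: 48.85
tcp_pos: [478.0, -279.3, 305.9]
ee_rot: [0.732, 0.682, -0.0, -0.001]
ft_force: [0.3, -0.9, 0.3]
grip_width: 0.002
grip_force: 0.0
```

View pics/fin.png

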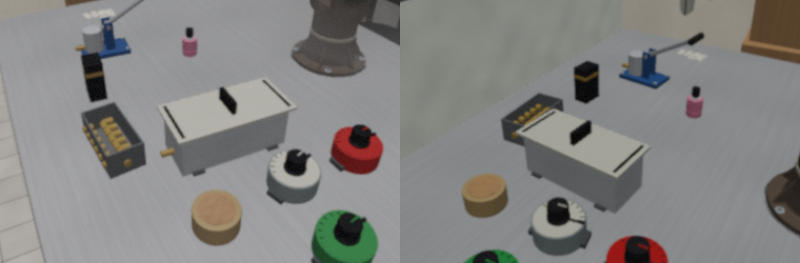

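The last picture shows the lid flat on the chamber (about 228,108 in the left half and 582,140 in the right), the lever up, and the carton, basket and roll in place.

```bash
python3 -c "
from bench import arm
print(arm.hand_in())"
```

```text
the job is handed in; nothing more can be done
None
```

I handed the job in at about 49 s on the robot clock: all four bottles upright in the chamber, the lid on (about 2 mm off centre), the pointer within about 2° of zero and three full strokes pumped, with the lever left up and no verdict returned.

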